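# Set up the sag-test rig with sample bars and drive crank

### The job

Set up the sag test: first pull both of the rig's telescoping posts up until each sprung button pops out through the next hole and locks, then lay every sample bar from the mat across the two raised bearers, one to a notch, down in its notches on both bearers and centred so that its ends overhang about equally. Also push the loose hand crank fully home on the square spindle of the loading drive, before or after, and leave the other things on the bench alone.

Things in the scene. Friction and masses are not known exactly. Their poses are not given: they have to be found in the camera images.
- rig: the sag-test rig, fixed: a grey base plate 230 (x) x 200 (y) x 12 mm with two square steel outer tubes (34 mm, tops 122 mm above the table) at rig x = 0, y = +70 mm (post a) and y = -70 mm (post b). Origin under the middle of the base plate, at table level; z up, its y axis runs from post b to post a. In its rig +x face each has two holes 12 mm high, at 75 and 105 mm above the table
- bearer_a (a joint): lift of the inner tube of post a with the bearer on top, in m: 0 fully collapsed, 0.050 when its button stands in the next (75 mm) hole (about 1.5 mm of play either way there). It starts between 0.005 and 0.030. About 9 N lifts it and it stays where it is left, but unlocked it sinks under the bars. Once the button has popped it is locked up and down: stop pulling when it resists
- button_a (a joint): how far the brass sprung button of post a (9 mm across, near the foot of the inner tube, looking out of the rig +x face) has come out, in m: 0 pressed in, about 0.0005 while it rubs inside the outer tube, 0.008 popped through a hole, where its end stands about 3.5 mm proud
- bearer_a_mid (a point): middle of the bearer of post a: an aluminium crossbar 228 mm long (rig x), 20 mm wide (rig y), 20 mm high, at rig x = 0, y = +70 mm, its mid-height 150 mm + lift above the table. It can be gripped from above across its 20 mm width at the middle notch: 18 mm of bare inner tube (18 mm square) stands between its underside and the outer tube at lift 0
- bearer_a_notch (a point): middle of the floor of the centre notch on top of bearer a, 10 mm above the crossbar's middle. Six dividers, each 8 mm thick along x and 8 mm high, at rig x = -110, -66, -22, 22, 66, 110 mm, leave five notches 36 mm wide centred at rig x = -88, -44, 0, 44, 88 mm, open along y
- bearer_b (a joint): lift of the inner tube of post b with the bearer on top, in m: 0 fully collapsed, 0.050 when its button stands in the next (75 mm) hole (about 1.5 mm of play either way there). It starts between 0.005 and 0.030. About 9 N lifts it and it stays where it is left, but unlocked it sinks under the bars. Once the button has popped it is locked up and down: stop pulling when it resists
- button_b (a joint): how far the brass sprung button of post b (9 mm across, near the foot of the inner tube, looking out of the rig +x face) has come out, in m: 0 pressed in, about 0.0005 while it rubs inside the outer tube, 0.008 popped through a hole, where its end stands about 3.5 mm proud
- bearer_b_mid (a point): middle of the bearer of post b: an aluminium crossbar 228 mm long (rig x), 20 mm wide (rig y), 20 mm high, at rig x = 0, y = -70 mm, its mid-height 150 mm + lift above the table. It can be gripped from above across its 20 mm width at the middle notch: 18 mm of bare inner tube (18 mm square) stands between its underside and the outer tube at lift 0
- bearer_b_notch (a point): middle of the floor of the centre notch on top of bearer b, 10 mm above the crossbar's middle. Six dividers, each 8 mm thick along x and 8 mm high, at rig x = -110, -66, -22, 22, 66, 110 mm, leave five notches 36 mm wide centred at rig x = -88, -44, 0, 44, 88 mm, open along y
- bar1_mid (a point): centre of a sample bar: square aluminium tube 20 x 20 x 210 mm, 140 g, closed dark ends and a thin dark mark round its middle; x along its length. It starts lying on the black mat. Absent (None) in some runs
- bar2_mid (a point): centre of a sample bar: square aluminium tube 20 x 20 x 210 mm, 140 g, closed dark ends and a thin dark mark round its middle; x along its length. It starts lying on the black mat. Absent (None) in some runs
- bar3_mid (a point): centre of a sample bar: square aluminium tube 20 x 20 x 210 mm, 140 g, closed dark ends and a thin dark mark round its middle; x along its length. It starts lying on the black mat. Absent (None) in some runs
- bar4_mid (a point): centre of a sample bar: square aluminium tube 20 x 20 x 210 mm, 140 g, closed dark ends and a thin dark mark round its middle; x along its length. It starts lying on the black mat. Absent (None) in some runs
- bar5_mid (a point): centre of a sample bar: square aluminium tube 20 x 20 x 210 mm, 140 g, closed dark ends and a thin dark mark round its middle; x along its length. It starts lying on the black mat. Absent (None) in some runs
- crank_mid (a point): centre (half-way up) of the hub of the loose hand crank: a dark steel block 36 x 36 mm, 40 mm tall, with a 16 mm square hole right through along z, its sides along x and y. An arm 16 mm wide runs along +x to 84 mm, 30 to 38 mm above the underside, with an upright black knob (18 mm across) at 74 mm, top at 72 mm. 220 g, stands on its hub; grip the hub across its y faces
- spindle_foot (a point): foot of the square steel spindle on top of the fixed blue loading drive (90 x 90 mm, top 55 mm above the table): 14 mm square, 32 mm tall, the last 6 mm turned to a cone, sides along x and y of this frame. The crank is home when its hub's underside is on this level (its centre 20 mm above this point), in any of the four quarter turns
- mat: thin black rubber mat, 300 (x) x 260 (y) x 3 mm, fixed; the bars lie on it side by side, roughly along its y, 55 mm apart
- tape: bystander, to be left alone: a flat cardboard-coloured ring, a roll of tape, 80 mm across
- jar: bystander, to be left alone: a small closed jar, 50 mm across, 65 mm tall
- weight: bystander, to be left alone: a brass calibration weight, 44 mm across, 60 mm tall
- spanner: bystander, to be left alone: a steel spanner lying flat
- driver: bystander, to be left alone: a screwdriver lying flat
Mind the look-alikes: they are no part of the job. What is shaped like the part that bears bar1_mid but green is not meant.

How it is judged:
On the way, in this order (a step that is already met when the one before it is completed fails the run):
1. both posts are raised and their buttons have popped through the next holes (value of joint bearer_a between 0.0465 and 0.0535 m and value of joint each of button_a, button_b above 0.005 m and value of joint bearer_b between 0.0465 and 0.0535 m), for 0.2 s.
2. every bar lies down in a notch across both raised bearers (all of step 1 and z of bar1_mid in the frame of rig between 0.214 and 0.2245 m and y of bar1_mid in the frame of rig between -0.022 and 0.022 m and x of bar1_mid in the frame of rig between -0.105 and 0.105 m and angle between the x axis of each of bar1_mid, bar2_mid, bar3_mid, bar4_mid, bar5_mid and the y axis of rig, either way round below 0.1 rad and z of bar2_mid in the frame of rig between 0.214 and 0.2245 m and y of bar2_mid in the frame of rig between -0.022 and 0.022 m and x of bar2_mid in the frame of rig between -0.105 and 0.105 m and z of bar3_mid in the frame of rig between 0.214 and 0.2245 m and y of bar3_mid in the frame of rig between -0.022 and 0.022 m and x of bar3_mid in the frame of rig between -0.105 and 0.105 m and z of bar4_mid in the frame of rig between 0.214 and 0.2245 m and y of bar4_mid in the frame of rig between -0.022 and 0.022 m and x of bar4_mid in the frame of rig between -0.105 and 0.105 m and z of bar5_mid in the frame of rig between 0.214 and 0.2245 m and y of bar5_mid in the frame of rig between -0.022 and 0.022 m and x of bar5_mid in the frame of rig between -0.105 and 0.105 m), for 0.2 s.
At the end, for the whole second after the job is handed in: Posts locked in the next holes (lift 46.5-53.5 mm, buttons out over 5 mm); each bar down in a notch on both bearers, within 22 mm of centred and 0.1 rad of square; crank on the spindle within 4 mm of its axis, upright within 0.06 rad, within 3.5 mm of home; all at rest (all of step 2 and z of crank_mid in the frame of spindle_foot below 0.0235 m and horizontal distance between crank_mid and spindle_foot below 0.004 m and angle between crank_mid's own z axis and vertical below 0.06 rad and linear speed of each of bar1, bar2, bar3, bar4, bar5, crank below 0.03 m/s); the robot touches nothing.
It fails at once if one of the other things on the bench is moved by more than 40 mm (distance of any of tape, jar, weight, spanner, driver from where it was at the start of the episode above 0.04 m).
Of bar1, bar2, bar3, bar4, bar5 only 3 to 5 are there at a start; the rules pass over those that are not, and their reading is None.
At some moment in a run one of crank may be knocked a few centimetres aside while the robot is not near it.
Once in a run the grip may slacken for a moment while it holds something.
It also fails if it takes over 210 s, if anything falls off the work surface, if the arm or the gripper's body presses on something with over 40 N, if the wrist force passes 120 N, or if a joint passes its speed limit or range.

### The arm

A 6-joint arm with a two-finger parallel gripper is mounted at the origin on the work surface. World frame = base frame: x ahead of the robot, y to its left, z up, the work surface at z = 0. Lengths are in m, angles in rad, forces in N, time in s.
With the tool pointing down it reaches from about 0.375 to 0.9 m from the base axis. Payload 3.1 kg.
Tool frame: the origin (TCP) lies at the very end of the fingers, on their centre line; the grasp point (between the pads) lies 19 mm behind it; z points along the fingers, y is the direction in which the jaws open and shut (so a half turn about z gives the same grasp; the last joint's range is limited). The gripper opens to 87 mm and grips with 3 to 60 N. Pads are 19 mm wide; open, the fingers measure 117 mm over their backs; the gripper's body (75 mm by 190 mm) begins 51 mm behind the grasp point.
Start: joints at [-1.373, 0.527, 1.433, -0, 1.181, -0.178], TCP at [0.23, -0.581, 0.223] pointing down, gripper open.
Joint ranges: [-3.08, 3.08], [-0.75, 2.2], [0.22, 2.44], [-1.43, 4.57], [0, 2.65], [-2.85, 2.85]. Speed limits (rad/s): [2.79, 2.79, 3.14, 3.14, 3.14, 3.14].

### API

Orientations are given as a unit quaternion [x, y, z, w].
In Python, from rig import robot gives the robot as it stands. The module is installed in compiled form; this text tells all that it offers.
- The arm moves only by the tool carry_out, never from a script. Its argument "series" is a list of rows, each a list of 7 numbers: the shift along the tool's x, y, z in mm, then the turn, a rotation vector about the tool's x, y, z in degrees, then the gripper command: -1 is shut, 1 is fully open, values between are in proportion. In form: [[tx, ty, tz, rx, ry, rz, claw], ...]. A call has 1 to 8 rows; each row is the pose to reach, as a shift and turn from the pose measured when the call began, along the tool's axes at that moment; what a row does not reach only later rows make up. A row lasts 1/8 s, in which the tool goes at most 62.5 mm and 10.7 degrees, less where a joint would pass 70% of its speed; a pose out of reach is approached as far as the arm can. A call with a gripper value outside its range is refused whole. The fingers move at their own pace and stop on an object; "force" is the grip in N (left out, the last holds). Time passes only in rows, so rows that repeat a pose let the fingers close. It gives the time, the measured TCP pose, the force and the opening at its end, in the units of the state.
- robot.get_obs(): the state, without advancing time (a new reading comes with each control period).
- robot.camera(name): name is "side" or "top"; returns a dict with "pixels" (384x512x3 uint8, red, green, blue), "fx", "fy", "cx", "cy" (pixels), "position" and "attitude" of the camera in the world. Camera axes: x right, y down, z forward; pixel columns grow to the right and rows downward; lengths in m; the calibration is good to about 2 mm. A picture is of the moment at which its call begins. There is no depth.
- robot.hand_in(): hands the job in, once; it reports no verdict.
The state is a dict: "time": time; "q": joint angles; "joint_velocities": joint speeds; "joint_torque": joint torques, N m; "position": TCP position; "tool_rot": TCP orientation; "ft_force": force on the tool from outside, world axes, zero at the start; "moment": the same for the moment, N m; "grip_width": finger opening in m.
Only numpy, scipy, OpenCV 4.12 (cv2) and the standard library are available. Lean on these libraries where they do the work, as an engineer would, in place of code of your own. Each camera call takes 0.05 s, during which the arm holds its last target.

## Working session

There is one attempt and no reset: what is moved stays moved. The work goes in short steps, Python scripts to look and compute and a tool call to move; the robot and the scene stay as the last step left them, time stands still between calls to the robot, and variables do not carry over. Pictures are saved under pics/ and viewed, and the job is handed in when it is done.

Besides the shell and the picture viewer there is one more tool, called after "Request:" as a command line: name --pt "numbers of a row" for each row, then --argument value for the rest. carry_out: Moves the arm, as the interface text tells. Its arguments: {"type":"object","properties":{"series":{"type":"array"},"force":{"type":"number"}},"required":["series"]}

```bash
mkdir -p pics
cat > h.py <<'E'
import numpy as np, cv2
from scipy.spatial.transform import Rotation as R
from rig import robot
def snap(n,f):
    c=robot.camera(n); cv2.imwrite('pics/'+f,cv2.cvtColor(c['pixels'],cv2.COLOR_RGB2BGR)); return c
def att(c):
    a=np.array(c['attitude'],float)
    return a if a.shape==(3,3) else R.from_quat(a).as_matrix()
def ray(c,u,v):
    d=att(c)@np.array([(u-c['cx'])/c['fx'],(v-c['cy'])/c['fy'],1.]); return np.array(c['position'],float),d
def onz(c,u,v,z):
    p,d=ray(c,u,v); return p+d*(z-p[2])/d[2]
def proj(c,P):
    q=att(c).T@(np.array(P,float)-np.array(c['position'],float)); return np.array([c['fx']*q[0]/q[2]+c['cx'],c['fy']*q[1]/q[2]+c['cy']])
E
python3 - <<'E'
from h import *
for n in ('top','side'):
    c=snap(n,n+'0.png'); print(n,c['position'],c['attitude'],c['fx'],c['fy'],c['cx'],c['cy'])
print(robot.get_obs())
E
```

```text
top [0.36978483 0.02069567 1.50209056] [ 0.70727546 -0.70537766  0.03359147 -0.03279324] 470.46400418577565 470.46400418577565 257.1688920411523 192.81053771587386
side [0.44326172 1.10041818 0.82971356] [-0.00121416  0.87824374 -0.47797919  0.01491165] 397.38069808948524 397.38069808948524 248.84942341815227 189.8777991709466
{'time': 0.1, 'q': array([-1.37248488e+00,  5.28339936e-01,  1.43375995e+00, -3.87407047e-05,
        1.18139026e+00, -1.78518829e-01]), 'joint_velocities': array([-8.53141379e-05, -1.65233553e-03, -1.64830853e-03,  7.47011614e-04,
       -2.40750996e-04,  1.01583367e-03]), 'joint_torque': array([ 5.92407323e-04, -4.40983844e+01, -1.77150625e+01,  6.35856483e-02,
        5.33973018e-02, -3.65783069e-05]), 'position': array([ 0.22986057, -0.58049841,  0.22169444]), 'tool_rot': array([ 9.82300494e-01,  1.87309471e-01, -2.73012301e-05, -9.48520076e-04]), 'ft_force': array([ 0.13831931, -0.43131464, -0.62786142]), 'moment': array([-0.01095065, -0.00555691,  0.00289096]), 'grip_width': 0.08731841846175391}
```

View pics/top0.png

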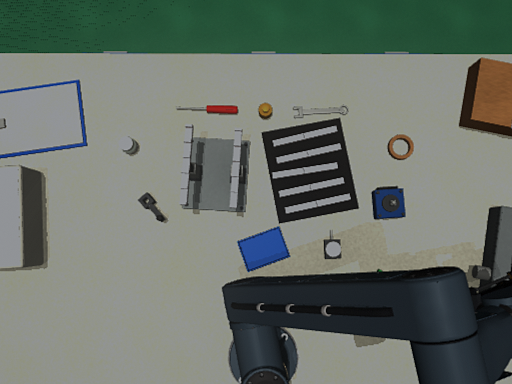

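View pics/side0.png

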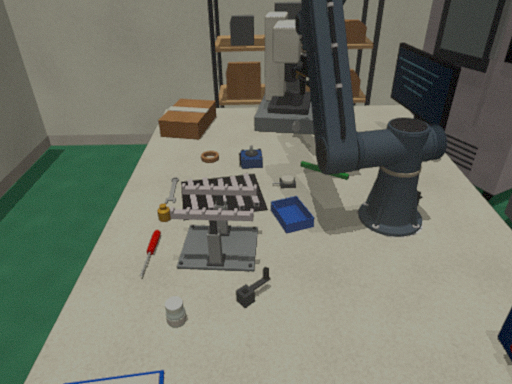

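Run:
```python
import cv2
a=cv2.imread('pics/top0.png')
cv2.imwrite('pics/top0c.png',cv2.resize(a[85:285,110:420],None,fx=2.58,fy=2.58,interpolation=cv2.INTER_CUBIC))
b=cv2.imread('pics/side0.png')
cv2.imwrite('pics/side0c.png',cv2.resize(b[140:340,120:380],None,fx=3,fy=3,interpolation=cv2.INTER_CUBIC))
```

```text
(no output)
```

View pics/top0c.png

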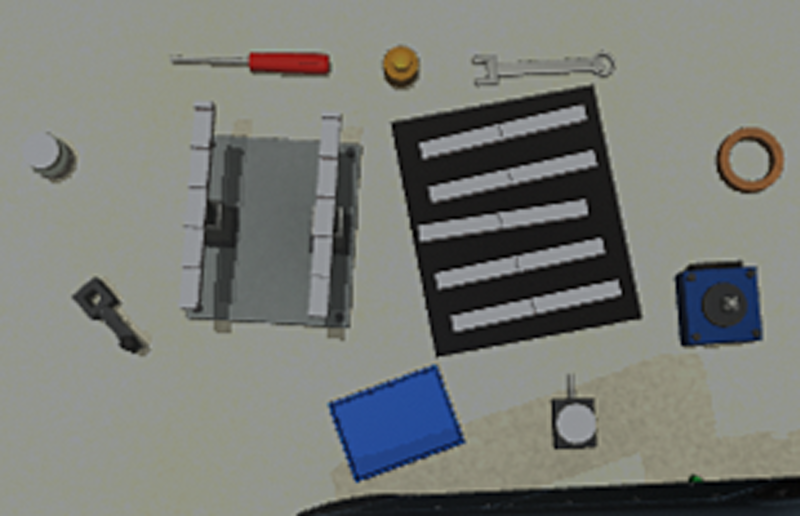

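View pics/side0c.png

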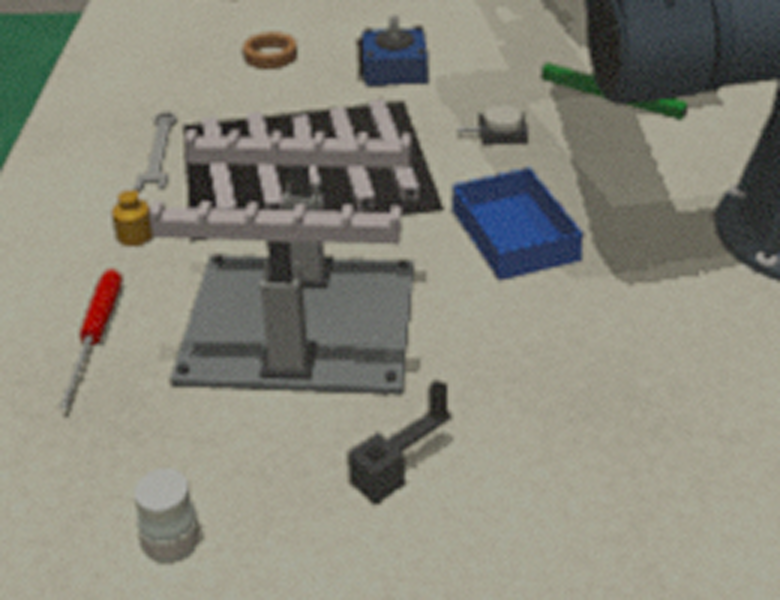

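```bash
cat > loc.py <<'E'
from h import *
c=robot.camera('top'); s=robot.camera('side')
import pickle; pickle.dump((c,s),open('c0.pkl','wb'))
im=c['pixels']; g=cv2.cvtColor(im,cv2.COLOR_RGB2GRAY); hsv=cv2.cvtColor(im,cv2.COLOR_RGB2HSV)
def blobs(m,amin,amax=1e9):
    cs,_=cv2.findContours(m.astype(np.uint8),cv2.RETR_EXTERNAL,cv2.CHAIN_APPROX_NONE)
    return [k for k in cs if amin<cv2.contourArea(k)<amax]
m=np.zeros(g.shape,bool); m[115:225,262:360]=True
# mat
dark=(g<50)
mk=np.zeros(g.shape,np.uint8); mk[112:228,255:365]=dark[112:228,255:365]
mk=cv2.morphologyEx(mk,cv2.MORPH_CLOSE,np.ones((15,15)))
for k in blobs(mk,1000):
    r=cv2.minAreaRect(k); 
    print('mat',[onz(c,*p,0.003)[:2].round(4).tolist() for p in cv2.boxPoints(r)])
    inside=cv2.erode(cv2.drawContours(np.zeros(g.shape,np.uint8),[cv2.convexHull(k)],-1,1,-1),np.ones((3,3)))
bm=(inside>0)&(g>90)
bm=cv2.morphologyEx(bm.astype(np.uint8),cv2.MORPH_CLOSE,np.ones((3,3)))
for k in blobs(bm,50):
    r=cv2.minAreaRect(k); b=[onz(c,*p,0.023)[:2] for p in cv2.boxPoints(r)]
    ce=onz(c,*r[0],0.023)[:2]; e=[b[1]-b[0],b[2]-b[1]]; l=max(e,key=np.linalg.norm)
    print('bar',np.round(r[0],1),ce.round(4),'len',[round(float(np.linalg.norm(x)),4) for x in e],'ang',round(float(np.degrees(np.arctan2(l[1],l[0])))%180,1))
bl=(hsv[...,0]>100)&(hsv[...,0]<130)&(hsv[...,1]>120)
for k in blobs(bl,200):
    r=cv2.minAreaRect(k); print('blue',np.round(r[0],1),np.round(r[1],1),r[2],onz(c,*r[0],0.055).round(4))
E
python3 loc.py
python3 - <<'E'
import cv2
a=cv2.imread('pics/top0.png')
def cr(y0,y1,x0,x1,f,n):cv2.imwrite('pics/'+n,cv2.resize(a[y0:y1,x0:x1],None,fx=f,fy=f,interpolation=cv2.INTER_CUBIC))
cr(118,218,175,255,6,'rigt.png'); cr(180,225,365,410,10,'spt.png'); cr(188,226,133,171,12,'crt.png')
a=cv2.imread('pics/side0.png'); cr(175,275,165,270,6,'rigs.png')
E
```

```text
mat [[0.7714, 0.0158], [0.8166, -0.2508], [0.4446, -0.3049], [0.4015, -0.0442]]
bar [317.5 202.8] [ 0.4779 -0.1709] len [0.2089, 0.0193] ang 102.5
bar [311.2 186.5] [ 0.5296 -0.1515] len [0.2096, 0.0193] ang 102.3
bar [304.6 169.8] [ 0.5828 -0.1312] len [0.2092, 0.0197] ang 99.3
bar [308.3 152.7] [ 0.6378 -0.1432] len [0.2086, 0.0196] ang 102.8
bar [304.5 135.5] [ 0.6934 -0.1315] len [0.211, 0.0206] ang 103.7
bar [294.8 117.7] [ 0.7513 -0.1007] len [0.2216, 0.0506] ang 100.7
blue [263.  248.6] [32.2 44.8] 70.01689147949219 [0.335  0.0009 0.055 ]
blue [388. 203.] [28.8 31. ] 85.60128784179688 [ 0.4756 -0.3844  0.055 ]
blue [ 39.2 118.7] [66.3 88.7] 81.75367736816406 [0.7376 0.7029 0.055 ]
```

View pics/rigt.png

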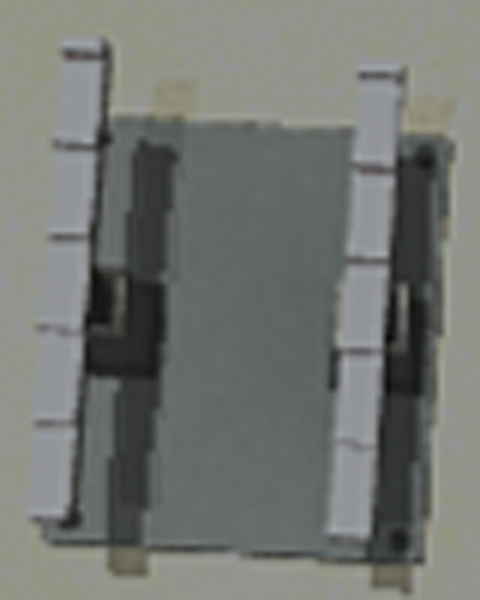

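View pics/rigs.png

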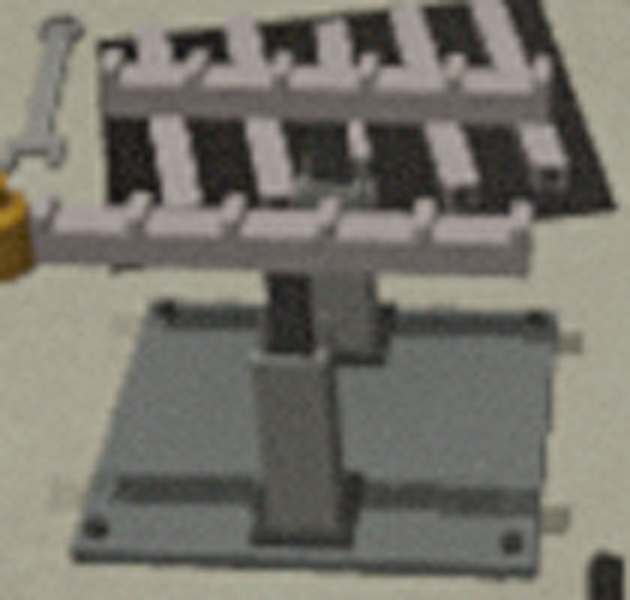

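View pics/spt.png

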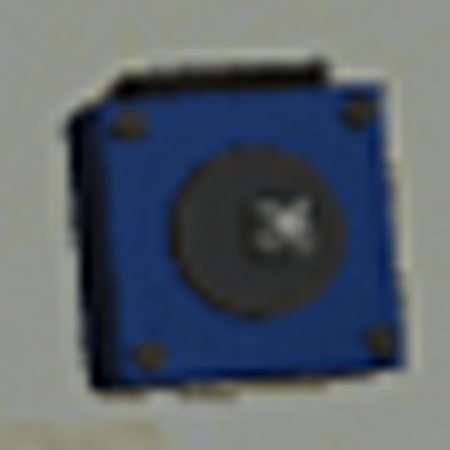

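View pics/crt.png

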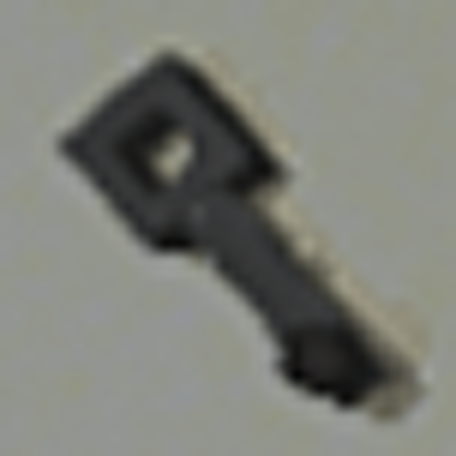

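```bash
cat > rigloc.py <<'E'
from h import *
import pickle; c,s=pickle.load(open('c0.pkl','rb'))
T=lambda u,v:((u+.5)/6-.5+175,(v+.5)/6-.5+118)
S=lambda u,v:((u+.5)/6-.5+165,(v+.5)/6-.5+175)
tr,br,bl=[onz(c,*T(*p),0.012)[:2] for p in((452,143),(420,562),(42,543))]
print('corners',tr,br,bl,np.linalg.norm(tr-br),np.linalg.norm(br-bl))
ex=(tr-br)/np.linalg.norm(tr-br); ey=(bl-br)/np.linalg.norm(bl-br)
print('ang',np.degrees(np.arctan2(ex[1],ex[0])),np.degrees(np.arctan2(-ey[0],ey[1])))
print('center top',(tr+bl)/2)
# side base corners
q=[onz(s,*S(*p),0.012)[:2] for p in((72,555),(537,573),(152,303),(555,315))]
print('side corners nl,nr,fl,fr',np.round(q,4),'center',np.mean(q,0).round(4))
for nm,tp,bt in (('left',[(62,50),(105,47)],[(30,517),(75,520)]),('right',[(360,75),(405,75)],[(328,533),(372,538)])):
  for lift in (0.005,.02,.03):
    a=np.mean([onz(c,*T(*p),.168+lift)[:2] for p in tp],0);b=np.mean([onz(c,*T(*p),.168+lift)[:2] for p in bt],0)
    print(nm,lift,'mid',((a+b)/2).round(4),'len',np.linalg.norm(a-b).round(4),'ang',np.degrees(np.arctan2(*(a-b)[::-1])).round(2))
E
python3 rigloc.py
python3 - <<'E'
import sys; sys.path.insert(0,'.')
from h import *
import pickle; c,s=pickle.load(open('c0.pkl','rb'))
T=lambda u,v:((u+.5)/10-.5+365,(v+.5)/10-.5+180)
q=[onz(c,*T(*p),.055)[:2] for p in ((100,103),(380,82),(405,365),(115,385))]
print('drive',np.round(q,4),np.mean(q,0))
print('disc',onz(c,*T(258,232),.06),'tip',onz(c,*T(285,223),.085), 'bolts',np.mean([onz(c,*T(*p),.056)[:2] for p in((128,123),(357,112),(380,340),(150,354))],0))
T=lambda u,v:((u+.5)/12-.5+133,(v+.5)/12-.5+188)
q=np.array([onz(c,*T(*p),.040)[:2] for p in ((170,55),(62,143),(160,247),(283,180))]);k=onz(c,*T(335,362),.072)[:2]
print('crank',q.round(4),q.mean(0),'hole',onz(c,*T(160,150),.04),'knob',k,np.linalg.norm(k-q.mean(0)),np.degrees(np.arctan2(*(k-q.mean(0))[::-1])))
E
```

```text
corners [0.67600687 0.04294342] [0.45133254 0.05893197] [0.46084248 0.25874697] 0.22524250387571554 0.2000411755568101
ang -4.070492166963754 -2.7248626801934415
center top [0.56842467 0.1508452 ]
side corners nl,nr,fl,fr [[0.6899 0.2479]
 [0.4624 0.2624]
 [0.6788 0.0485]
 [0.4535 0.0627]] center [0.5711 0.1554]
left 0.005 mid [0.5755 0.2228] len 0.226 ang -2.77
left 0.02 mid [0.5732 0.2205] len 0.2235 ang -2.77
left 0.03 mid [0.5716 0.219 ] len 0.2218 ang -2.77
right 0.005 mid [0.5654 0.0809] len 0.2214 ang -3.6
right 0.02 mid [0.5632 0.0802] len 0.2189 ang -3.6
right 0.03 mid [0.5617 0.0798] len 0.2172 ang -3.6
drive [[ 0.5163 -0.3437]
 [ 0.5231 -0.4305]
 [ 0.4355 -0.4359]
 [ 0.4291 -0.3465]] [ 0.47600464 -0.38915508]
disc [ 0.47606003 -0.39020677  0.06      ] tip [ 0.47696561 -0.3913084   0.085     ] bolts [ 0.47635551 -0.39003373]
crank [[0.5087 0.364 ]
 [0.4857 0.3915]
 [0.4587 0.3653]
 [0.4762 0.3339]] [0.48232154 0.36365707] hole [0.48392207 0.36596504 0.04      ] knob [0.42773005 0.31279303] 0.07461487804484032 -137.02434544191814
```

```bash
cat >> h.py <<'E'
RC=np.array([0.569,0.151]); RY=np.radians(-3.4)
def rig2w(x,y,z): 
    return np.array([RC[0]+x*np.cos(RY)-y*np.sin(RY),RC[1]+x*np.sin(RY)+y*np.cos(RY),z])
def yawnow(o=None):
    o=o or robot.get_obs(); x=R.from_quat(o['tool_rot']).as_matrix()[:,0]; return np.degrees(np.arctan2(x[1],x[0]))
def go(x,y,z,yaw,o=None):
    o=o or robot.get_obs(); M=R.from_quat(o['tool_rot']).as_matrix()
    a=np.radians(yaw); xx=np.array([np.cos(a),np.sin(a),0]); zz=np.array([0,0,-1.]); G=np.c_[xx,np.cross(zz,xx),zz]
    t=M.T@(np.array([x,y,z])-np.array(o['position']))*1000
    r=np.degrees(R.from_matrix(M.T@G).as_rotvec())
    print('shift',t.round(1),'rot',r.round(2))
def st():
    o=robot.get_obs(); print('t',round(o['time'],2),'pos',np.round(o['position'],4),'yaw',round(yawnow(o),2),'q',np.degrees(o['q']).round(0),'F',np.round(o['ft_force'],1),'w',round(o['grip_width'],4)); return o
E
python3 - <<'E'
from h import *
import pickle; c,s=pickle.load(open('c0.pkl','rb'))
S=lambda u,v:((u+.5)/6-.5+165,(v+.5)/6-.5+175)
print('meas bottom edge near: nr',S(527,275),'nl',S(38,262),' far: nr',S(547,120),'nl',S(103,110))
for L in (0.005,.01,.015,.02,.025,.03):
    print(L,[proj(s,rig2w(x,y,.14+L)).round(1) for x,y in((-.114,.08),(.114,.08),(-.114,-.06),(.114,-.06))])
o=st()
go(0.574,0.222,0.30,-3.4)
E
```

```text
meas bottom edge near: nr (252.41666666666669, 220.41666666666666) nl (170.91666666666666, 218.25)  far: nr (255.75, 194.58333333333334) nl (181.75, 192.91666666666666)
0.005 [array([254.1, 228.5]), array([173. , 226.2]), array([257.1, 199.9]), array([183.6, 198.3])]
0.01 [array([254.1, 227.1]), array([172.8, 224.8]), array([257.1, 198.5]), array([183.4, 196.9])]
0.015 [array([254.1, 225.6]), array([172.5, 223.4]), array([257.1, 197.2]), array([183.2, 195.6])]
0.02 [array([254. , 224.2]), array([172.3, 222. ]), array([257. , 195.8]), array([183.1, 194.2])]
0.025 [array([254. , 222.7]), array([172.1, 220.6]), array([257. , 194.4]), array([182.9, 192.9])]
0.03 [array([254. , 221.3]), array([171.8, 219.1]), array([257., 193.]), array([182.7, 191.5])]
t 0.2 pos [ 0.2299 -0.5807  0.2219] yaw 21.59 q [-79.  30.  82.   0.  68. -10.] F [ 0.2 -0.2  1.2] w 0.0871
shift [ 615.3 -619.9  -77.1] rot [-0.08  0.   24.99]
```

Request:
carry_out --pt "0 0 -80 0 0 0 1" --pt "310 -310 -80 0 0 12 1" --pt "310 -310 -80 0 0 12 1" --pt "310 -310 -80 0 0 12 1" --pt "310 -310 -80 0 0 12 1" --pt "310 -310 -80 0 0 12 1" --pt "615 -620 -78 0 0 25 1" --pt "615 -620 -78 0 0 25 1" --force 40

```text
time: 1.2
position: [0.4009, -0.1851, 0.2984]
tool_rot: [1.0, -0.032, 0.0, -0.0]
ft_force: [0.3, -0.3, -0.1]
grip_width: 0.0871
```

```bash
sed -i 's/RC=np.array(\[0.569,0.151/RC=np.array([0.570,0.1515/' h.py; python3 -c "
from h import *
st(); p=rig2w(0,.07,.3);print(p);go(*p,-3.4)"
```

```text
t 1.2 pos [ 0.4009 -0.1851  0.2984] yaw -3.62 q [-39.  10. 101.   0.  69.  54.] F [ 0.3 -0.3 -0.1] w 0.0871
[0.57415145 0.22137679 0.3       ]
shift [ 147.3 -416.6   -1.2] rot [-0.04 -0.03 -0.22]
```

Request:
carry_out --pt "147 -417 0 0 0 0 1" --pt "147 -417 0 0 0 0 1" --pt "147 -417 0 0 0 0 1" --pt "147 -417 0 0 0 0 1" --pt "147 -417 0 0 0 0 1" --pt "147 -417 0 0 0 0 1" --pt "147 -417 0 0 0 0 1" --pt "147 -417 0 0 0 0 1"

```text
time: 2.2
position: [0.5746, 0.2256, 0.298]
tool_rot: [1.0, -0.029, 0.0, -0.001]
ft_force: [-0.2, -0.3, -1.2]
grip_width: 0.0872
```

```bash
python3 -c "
from h import *
st(); p=rig2w(0,.07,.3);print(p);go(*p,-3.4)
c=snap('top','t1.png'); s=snap('side','s1.png')"
```

```text
t 2.2 pos [0.5746 0.2256 0.298 ] yaw -3.34 q [ 11.  25.  78.   0.  77. 104.] F [-0.2 -0.3 -1.2] w 0.0872
[0.57415145 0.22137679 0.3       ]
shift [-0.2  4.2 -2. ] rot [-0.1  -0.05  0.06]
```

View pics/s1.png

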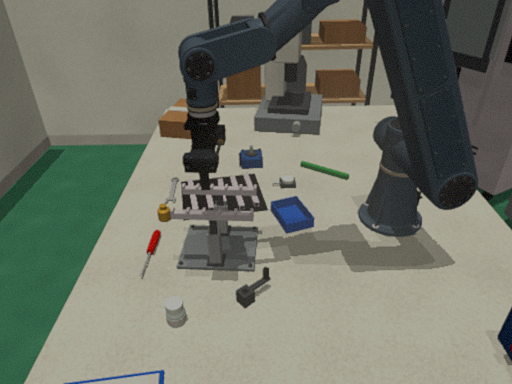

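Request:
carry_out --pt "0 4 60 0 0 0 1" --pt "0 4 100 0 0 0 1" --pt "0 4 120 0 0 0 1" --pt "0 4 135 0 0 0 1" --pt "0 4 135 0 0 0 1" --pt "0 4 135 0 0 0 -1" --pt "0 4 135 0 0 0 -1" --pt "0 4 135 0 0 0 -1"

```text
time: 3.3
position: [0.5735, 0.2186, 0.1638]
tool_rot: [1.0, -0.031, 0.0, -0.0]
ft_force: [-0.1, 0.6, -0.1]
grip_width: 0.0649
```

Request:
carry_out --pt "0 0 0 0 0 0 -1" --pt "0 0 0 0 0 0 -1" --pt "0 0 0 0 0 0 -1" --pt "0 0 0 0 0 0 -1"

```text
time: 3.8
position: [0.5735, 0.2186, 0.1638]
tool_rot: [1.0, -0.03, 0.0, -0.0]
ft_force: [0.2, 0.0, -0.4]
grip_width: 0.0249
```

```bash
python3 -c "
from h import *
st(); c=snap('top','t2.png'); s=snap('side','s2.png')
im=cv2.imread('pics/s2.png')[130:280,150:280];cv2.imwrite('pics/s2c.png',cv2.resize(im,None,fx=4,fy=4))"
```

```text
t 3.8 pos [0.5735 0.2186 0.1638] yaw -3.49 q [ 10.  33.  87.   0.  60. 104.] F [ 0.2  0.  -0.4] w 0.0249
```

View pics/s2c.png

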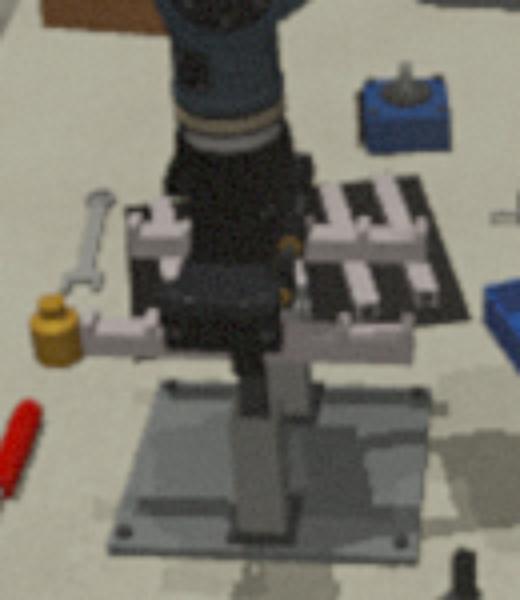

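Request:
carry_out --pt "0 0 0 0 0 0 -1" --pt "0 0 0 0 0 0 -1" --pt "0 0 0 0 0 0 -1"

```text
time: 4.28
position: [0.5736, 0.221, 0.1637]
tool_rot: [1.0, -0.031, 0.001, -0.003]
ft_force: [-0.6, 1.3, -0.7]
grip_width: 0.0194
```

Request:
carry_out --pt "0 0 -4 0 0 0 -1" --pt "0 0 -8 0 0 0 -1" --pt "0 0 -8 0 0 0 -1" --pt "0 0 -8 0 0 0 -1"

```text
time: 4.78
position: [0.5736, 0.221, 0.1713]
tool_rot: [1.0, -0.031, 0.0, -0.003]
ft_force: [3.1, 1.5, -10.7]
grip_width: 0.0199
```

Request:
carry_out --pt "0 0 -3 0 0 0 -1" --pt "0 0 -6 0 0 0 -1" --pt "0 0 -8 0 0 0 -1" --pt "0 0 -8 0 0 0 -1"

```text
time: 5.28
position: [0.5736, 0.221, 0.1799]
tool_rot: [1.0, -0.031, 0.001, -0.003]
ft_force: [2.5, 2.8, -7.4]
grip_width: 0.0198
```

Request:
carry_out --pt "0 0 -2 0 0 0 -1" --pt "0 0 -2 0 0 0 -1" --pt "0 0 -2 0 0 0 -1"

```text
time: 5.65
position: [0.5736, 0.221, 0.1826]
tool_rot: [1.0, -0.031, 0.001, -0.003]
ft_force: [2.4, 2.1, -4.7]
grip_width: 0.0196
```

Request:
carry_out --pt "0 0 -2 0 0 0 -1" --pt "0 0 -2 0 0 0 -1" --pt "0 0 -2 0 0 0 -1"

```text
time: 6.02
position: [0.5737, 0.221, 0.1852]
tool_rot: [1.0, -0.031, 0.001, -0.003]
ft_force: [1.7, 2.1, -4.3]
grip_width: 0.0195
```

```bash
python3 -c "
from h import *
st(); s=snap('side','s3.png')
im=cv2.imread('pics/s3.png')[130:280,150:280];cv2.imwrite('pics/s3c.png',cv2.resize(im,None,fx=4,fy=4))"
```

```text
t 6.03 pos [0.5737 0.221  0.1852] yaw -3.57 q [ 11.  32.  86.   0.  62. 104.] F [ 1.7  2.1 -4.3] w 0.0195
```

View pics/s3c.png

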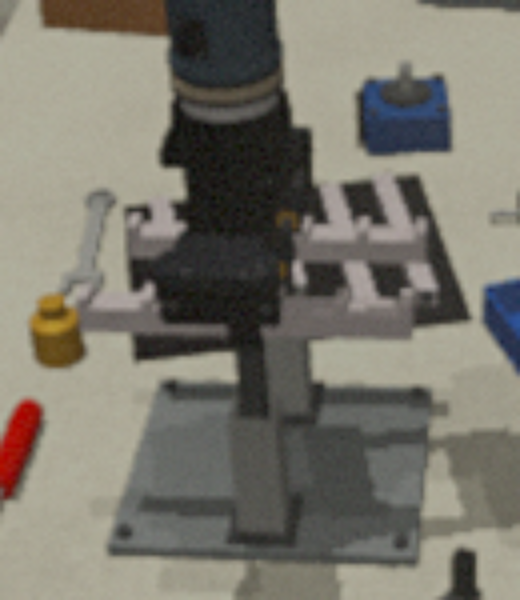

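Request:
carry_out --pt "0 0 -2 0 0 0 -1" --pt "0 0 -2 0 0 0 -1" --pt "0 0 -2 0 0 0 -1"

```text
time: 6.45
position: [0.5736, 0.221, 0.1857]
tool_rot: [1.0, -0.031, 0.001, -0.003]
ft_force: [3.7, 2.8, -12.4]
grip_width: 0.0196
```

Request:
carry_out --pt "0 0 -2 0 0 0 -1" --pt "0 0 -2 0 0 0 -1" --pt "0 0 -2 0 0 0 -1"

```text
time: 6.82
position: [0.5736, 0.221, 0.1857]
tool_rot: [1.0, -0.031, 0.0, -0.003]
ft_force: [4.3, 3.4, -14.8]
grip_width: 0.0197
```

Request:
carry_out --pt "0 0 -4 0 0 0 -1" --pt "0 0 -4 0 0 0 -1" --pt "0 0 -4 0 0 0 -1"

```text
time: 7.2
position: [0.5736, 0.221, 0.186]
tool_rot: [1.0, -0.031, -0.001, -0.003]
ft_force: [7.4, 4.3, -23.3]
grip_width: 0.0193
```

Request:
carry_out --pt "0 0 5 0 0 0 -1" --pt "0 0 5 0 0 0 -1" --pt "0 0 5 0 0 0 -1" --pt "0 0 5 0 0 0 -1"

```text
time: 7.7
position: [0.5736, 0.221, 0.1822]
tool_rot: [1.0, -0.031, -0.0, -0.003]
ft_force: [-2.5, 0.7, 4.7]
grip_width: 0.0195
```

Request:
carry_out --pt "0 0 3 0 0 0 -1" --pt "0 0 3 0 0 0 -1" --pt "0 0 3 0 0 0 -1" --pt "0 0 3 0 0 0 -1"

```text
time: 8.2
position: [0.5737, 0.221, 0.1819]
tool_rot: [1.0, -0.031, 0.0, -0.003]
ft_force: [-4.7, 0.4, 13.9]
grip_width: 0.0196
```

Request:
carry_out --pt "0 0 0 0 0 0 1" --pt "0 0 0 0 0 0 1" --pt "0 0 0 0 0 0 1" --pt "0 0 0 0 0 0 1" --pt "0 0 0 0 0 0 1" --pt "0 0 -60 0 0 0 1" --pt "0 0 -110 0 0 0 1" --pt "0 0 -110 0 0 0 1"

```text
time: 9.2
position: [0.5766, 0.221, 0.2971]
tool_rot: [0.999, -0.031, 0.006, -0.004]
ft_force: [0.7, -0.2, 0.2]
grip_width: 0.0854
```

```bash
python3 -c "
from h import *
st(); p=rig2w(0,-.07,.29);print(p);go(*p,-3.4)"
```

```text
t 9.2 pos [0.5766 0.221  0.2971] yaw -3.58 q [ 10.  25.  79.   0.  75. 104.] F [ 0.7 -0.2  0.2] w 0.0854
[0.56584855 0.08162321 0.29      ]
shift [ -2.1 139.9   5.9] rot [-0.48 -0.66 -0.17]
```

Request:
carry_out --pt "-2 70 2 0 -0.5 0 1" --pt "-2 140 4 -0.5 -0.6 0 1" --pt "-2 140 4 -0.5 -0.6 0 1" --pt "-2 140 50 -0.5 -0.6 0 1" --pt "-2 140 100 -0.5 -0.6 0 1" --pt "-2 140 134 -0.5 -0.6 0 1" --pt "-2 140 134 -0.5 -0.6 0 -1" --pt "-2 140 134 -0.5 -0.6 0 -1"

```text
time: 10.2
position: [0.5683, 0.0829, 0.1627]
tool_rot: [1.0, -0.031, 0.001, 0.0]
ft_force: [0.3, -0.4, 0.3]
grip_width: 0.0742
```

Request:
carry_out --pt "0 0 0 0 0 0 -1" --pt "0 0 0 0 0 0 -1" --pt "0 0 0 0 0 0 -1" --pt "0 0 0 0 0 0 -1" --pt "0 0 0 0 0 0 -1" --pt "0 0 0 0 0 0 -1" --pt "0 0 0 0 0 0 -1"

```text
time: 11.08
position: [0.5681, 0.081, 0.1627]
tool_rot: [1.0, -0.03, 0.001, 0.002]
ft_force: [-0.1, -5.5, 0.7]
grip_width: 0.0193
```

Request:
carry_out --pt "0 0 -4 0 0 0 -1" --pt "0 0 -8 0 0 0 -1" --pt "0 0 -12 0 0 0 -1" --pt "0 0 -16 0 0 0 -1" --pt "0 0 -18 0 0 0 -1" --pt "0 0 -18 0 0 0 -1"

```text
time: 11.82
position: [0.5675, 0.0811, 0.1816]
tool_rot: [1.0, -0.03, 0.001, 0.002]
ft_force: [0.0, -2.5, -3.5]
grip_width: 0.0199
```

Request:
carry_out --pt "0 0 -2 0 0 0 -1" --pt "0 0 -3 0 0 0 -1" --pt "0 0 -3 0 0 0 -1"

```text
time: 12.2
position: [0.5675, 0.081, 0.1844]
tool_rot: [1.0, -0.03, 0.0, 0.002]
ft_force: [2.9, -0.9, -10.0]
grip_width: 0.0195
```

Request:
carry_out --pt "0 0 -2 0 0 0 -1" --pt "0 0 -2 0 0 0 -1" --pt "0 0 -2 0 0 0 -1"

```text
time: 12.58
position: [0.5675, 0.081, 0.1864]
tool_rot: [1.0, -0.03, 0.0, 0.002]
ft_force: [3.0, -1.3, -10.2]
grip_width: 0.0197
```

Request:
carry_out --pt "0 0 -2 0 0 0 -1" --pt "0 0 -2 0 0 0 -1" --pt "0 0 -2 0 0 0 -1"

```text
time: 12.95
position: [0.5675, 0.0811, 0.1886]
tool_rot: [1.0, -0.03, 0.001, 0.002]
ft_force: [2.7, -2.6, -9.0]
grip_width: 0.0193
```

Request:
carry_out --pt "0 0 -2 0 0 0 -1" --pt "0 0 -2 0 0 0 -1" --pt "0 0 -2 0 0 0 -1"

```text
time: 13.32
position: [0.5675, 0.0811, 0.1909]
tool_rot: [1.0, -0.03, 0.001, 0.002]
ft_force: [2.2, -2.0, -7.4]
grip_width: 0.0196
```

Request:
carry_out --pt "0 0 -3 0 0 0 -1" --pt "0 0 -3 0 0 0 -1" --pt "0 0 -3 0 0 0 -1"

```text
time: 13.7
position: [0.5675, 0.081, 0.1946]
tool_rot: [1.0, -0.03, 0.001, 0.002]
ft_force: [0.1, -2.2, -3.9]
grip_width: 0.0196
```

Request:
carry_out --pt "0 0 4 0 0 0 -1" --pt "0 0 4 0 0 0 -1" --pt "0 0 4 0 0 0 -1" --pt "0 0 4 0 0 0 -1"

```text
time: 14.2
position: [0.5676, 0.081, 0.1928]
tool_rot: [1.0, -0.03, 0.001, 0.002]
ft_force: [-2.6, -1.8, 7.6]
grip_width: 0.0193
```

Request:
carry_out --pt "0 0 -3 0 0 0 -1" --pt "0 0 -4 0 0 0 -1" --pt "0 0 -4 0 0 0 -1"

```text
time: 14.58
position: [0.5675, 0.081, 0.1964]
tool_rot: [1.0, -0.03, 0.001, 0.002]
ft_force: [2.2, -2.4, -7.0]
grip_width: 0.0195
```

Request:
carry_out --pt "0 0 -3 0 0 0 -1" --pt "0 0 -3 0 0 0 -1" --pt "0 0 -3 0 0 0 -1"

```text
time: 14.95
position: [0.5675, 0.0811, 0.1967]
tool_rot: [1.0, -0.03, 0.0, 0.002]
ft_force: [5.8, -1.3, -18.7]
grip_width: 0.0195
```

```bash
python3 -c "
from h import *
st(); s=snap('side','s4.png')
im=cv2.imread('pics/s4.png')[130:280,150:280];cv2.imwrite('pics/s4c.png',cv2.resize(im,None,fx=4,fy=4))"
```

```text
t 14.95 pos [0.5675 0.0811 0.1967] yaw -3.48 q [-3. 28. 91. -0. 61. 91.] F [  5.8  -1.3 -18.7] w 0.0195
```

View pics/s4c.png

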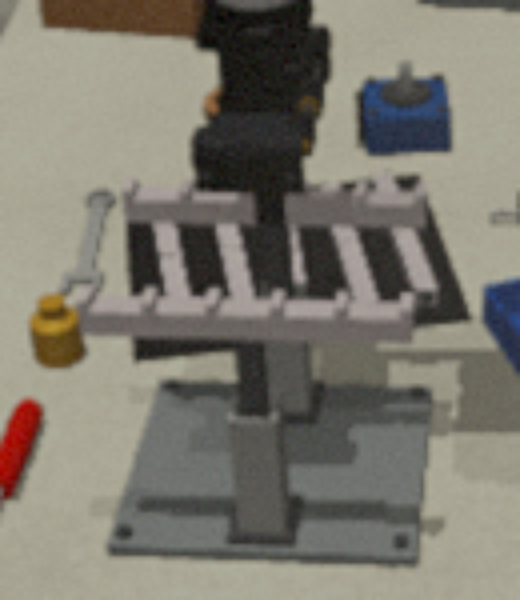

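Resists upward at 0.1967 now. Check downward.

Request:
carry_out --pt "0 0 6 0 0 0 -1" --pt "0 0 6 0 0 0 -1" --pt "0 0 6 0 0 0 -1" --pt "0 0 6 0 0 0 -1"

```text
time: 15.5
position: [0.5676, 0.081, 0.1929]
tool_rot: [1.0, -0.03, 0.001, 0.002]
ft_force: [-2.3, -3.0, 6.5]
grip_width: 0.0195
```

Request:
carry_out --pt "0 0 3 0 0 0 -1" --pt "0 0 3 0 0 0 -1" --pt "0 0 3 0 0 0 -1" --pt "0 0 3 0 0 0 -1"

```text
time: 16.0
position: [0.5676, 0.081, 0.1928]
tool_rot: [1.0, -0.03, 0.002, 0.002]
ft_force: [-4.5, -2.2, 10.0]
grip_width: 0.0196
```

Request:
carry_out --pt "0 0 0 0 0 0 1" --pt "0 0 0 0 0 0 1" --pt "0 0 0 0 0 0 1" --pt "0 0 0 0 0 0 1" --pt "0 0 0 0 0 0 1" --pt "0 0 -60 0 0 0 1" --pt "0 0 -110 0 0 0 1" --pt "0 0 -110 0 0 0 1"

```text
time: 17.0
position: [0.5702, 0.0815, 0.3076]
tool_rot: [1.0, -0.03, 0.007, 0.002]
ft_force: [0.7, 0.6, -0.7]
grip_width: 0.0854
```

```bash
python3 -c "
from h import *
st(); s=snap('side','s5.png')
im=cv2.imread('pics/s5.png')[130:280,150:280];cv2.imwrite('pics/s5c.png',cv2.resize(im,None,fx=4,fy=4))
for L in (.04,.045,.05,.055):
    print(L,[((proj(s,rig2w(x,y,.14+L))-[150,130])*4).round(0) for x,y in((-.114,.08),(.114,.08),(-.114,-.06),(.114,-.06))])
go(.4835,.365,.25,43)"
```

```text
t 17.0 pos [0.5702 0.0815 0.3076] yaw -3.45 q [-3. 21. 84. -0. 74. 91.] F [ 0.7  0.6 -0.7] w 0.0854
0.04 [array([414., 354.]), array([ 84., 345.]), array([426., 241.]), array([128., 235.])]
0.045 [array([414., 348.]), array([ 83., 339.]), array([426., 236.]), array([127., 230.])]
0.05 [array([414., 342.]), array([ 82., 334.]), array([426., 230.]), array([126., 224.])]
0.055 [array([414., 336.]), array([ 81., 328.]), array([426., 225.]), array([126., 219.])]
shift [-102.1 -278.1   52.8] rot [  0.42  -0.33 -46.45]
```

View pics/s5c.png

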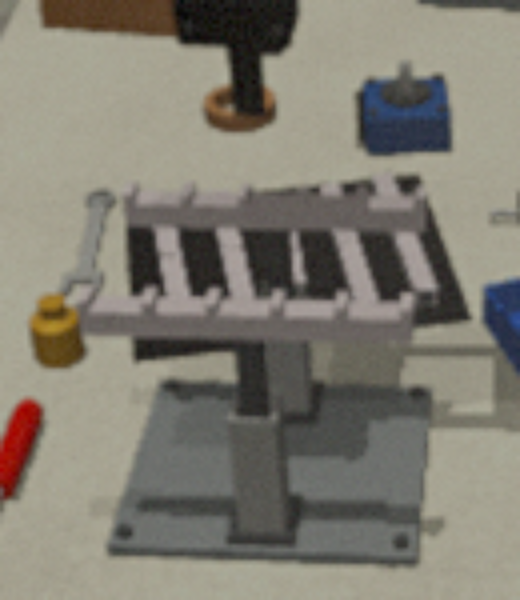

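Request:
carry_out --pt "-50 -140 40 0 0 -20 1" --pt "-102 -278 53 0 0 -46 1" --pt "-102 -278 53 0 0 -46 1" --pt "-102 -278 53 0 0 -46 1" --pt "-102 -278 53 0 0 -46 1" --pt "-102 -278 53 0 0 -46 1" --pt "-102 -278 53 0 0 -46 1" --pt "-102 -278 53 0 0 -46 1"

```text
time: 18.05
position: [0.484, 0.3635, 0.2493]
tool_rot: [0.932, 0.362, 0.002, 0.004]
ft_force: [-0.3, -0.7, 0.1]
grip_width: 0.0867
```

```bash
python3 -c "
from h import *
st(); s=snap('side','s6.png');c=snap('top','t6.png')
im=cv2.imread('pics/s6.png')[255:315,225:285];cv2.imwrite('pics/s6c.png',cv2.resize(im,None,fx=10,fy=10,interpolation=2))
im=cv2.imread('pics/t6.png')[180:235,120:180];cv2.imwrite('pics/t6c.png',cv2.resize(im,None,fx=10,fy=10,interpolation=2))"
```

```text
t 18.05 pos [0.484  0.3635 0.2493] yaw 42.43 q [27. 27. 83. -0. 69. 74.] F [-0.3 -0.7  0.1] w 0.0867
```

View pics/s6c.png

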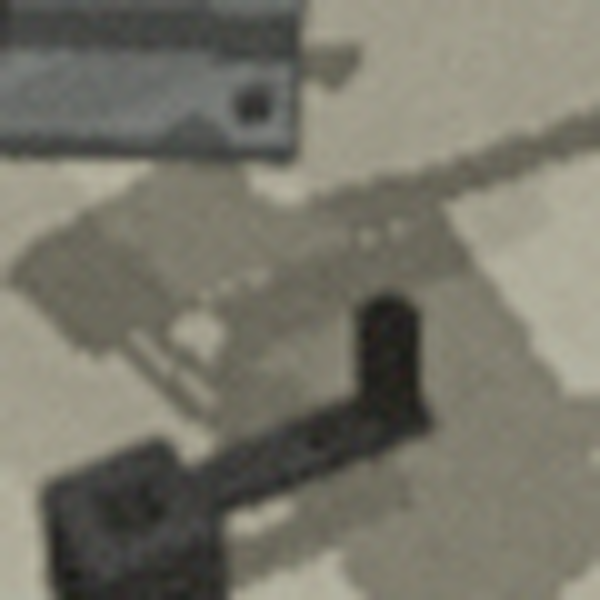

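View pics/t6c.png

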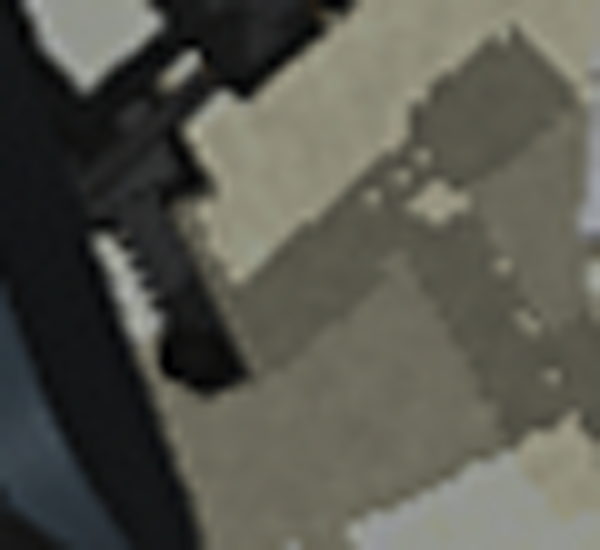

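```bash
python3 -c "
from h import *
im=cv2.imread('pics/s6.png')[270:330,215:275];cv2.imwrite('pics/s6d.png',cv2.resize(im,None,fx=10,fy=10,interpolation=2))"
```

```text
(no output)
```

View pics/s6d.png

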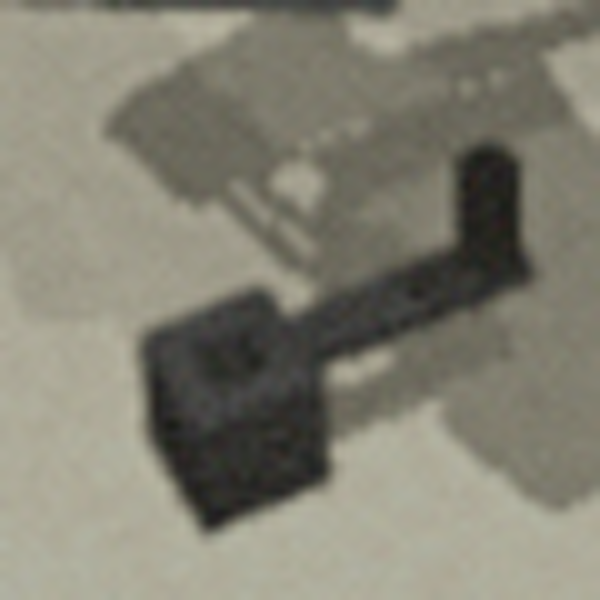

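```bash
python3 -c "
from h import *
s=robot.camera('side')
S=lambda u,v:((u+.5)/10-.5+215,(v+.5)/10-.5+270)
q=np.array([onz(s,*S(*p),.04)[:2] for p in((143,338),(267,292),(325,378),(203,425))]);print(q.round(4),q.mean(0))
print('hole',onz(s,*S(232,357),.04))
k=onz(s,*S(488,150),.072)[:2];print(k)
d=k-q.mean(0);print(np.linalg.norm(d),np.degrees(np.arctan2(d[1],d[0])))
for i in range(4):
  e=q[(i+1)%4]-q[i];print(np.linalg.norm(e).round(4),np.degrees(np.arctan2(e[1],e[0])).round(1))
t=robot.camera('top'); print('topknob',onz(t,140.5,214.5,.072))
"
```

```text
[[0.5253 0.4093]
 [0.4942 0.3943]
 [0.4787 0.4224]
 [0.5087 0.437 ]] [0.50171208 0.41572601]
hole [0.50235398 0.41552876 0.04      ]
[0.4369099  0.37615126]
0.07593077986569835 -148.58754959858712
0.0345 -154.3
0.0321 118.9
0.0334 25.9
0.0323 -59.1
topknob [0.43731193 0.37364516 0.072     ]
```

```bash
python3 -c "
from h import *
go(.502,.4145,.10,28.5)"
```

```text
shift [ 46.8 -26.6 149.9] rot [ 0.49 -0.22 13.94]
```

Request:
carry_out --pt "47 -27 40 0 0 7 1" --pt "47 -27 90 0 0 14 1" --pt "47 -27 150 0.5 -0.2 14 1" --pt "47 -27 150 0.5 -0.2 14 1" --pt "47 -27 150 0.5 -0.2 14 1"

```text
time: 18.88
position: [0.5034, 0.4153, 0.1019]
tool_rot: [0.969, 0.245, 0.002, -0.001]
ft_force: [0.4, 0.2, 0.7]
grip_width: 0.0871
```

```bash
python3 -c "
from h import *
st();go(.502,.4145,.012,28.5);s=snap('side','s7.png')
im=cv2.imread('pics/s7.png')[240:330,195:295];cv2.imwrite('pics/s7c.png',cv2.resize(im,None,fx=6,fy=6,interpolation=2))
"
```

```text
t 18.88 pos [0.5034 0.4153 0.1019] yaw 28.4 q [30. 40. 84.  0. 56. 91.] F [0.4 0.2 0.7] w 0.0871
shift [-2.   0.1 89.8] rot [-0.02 -0.21 -0.1 ]
```

View pics/s7c.png

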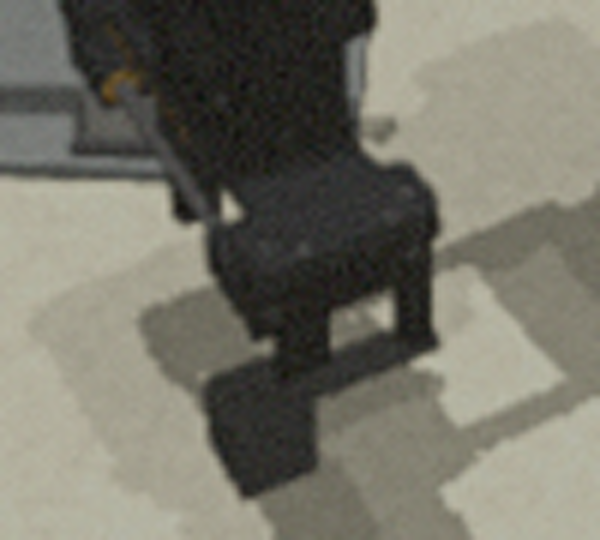

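```bash
python3 -c "
from h import *
s=robot.camera('side');o=robot.get_obs();M=R.from_quat(o['tool_rot']).as_matrix()
f=lambda P:((proj(s,P)-[195,240])*6).round(0)
print('tips',[f(o['position']+M@np.array([0,y,0])) for y in(-.05,0,.05)],'tcp floor',f([.502,.4145,.04]),'knob',f([.437,.375,.072]))
"
```

```text
tips [array([302., 370.]), array([246., 286.]), array([194., 208.])] tcp floor [257. 390.] knob [410. 265.]
```

Request:
carry_out --pt "-2 0 40 0 0 0 1" --pt "-2 0 70 0 0 0 1" --pt "-2 0 88 0 0 0 1" --pt "-2 0 90 0 0 0 1" --pt "-2 0 90 0 0 0 1" --pt "-2 0 90 0 0 0 -1" --pt "-2 0 90 0 0 0 -1" --pt "-2 0 90 0 0 0 -1" --force 20

```text
time: 19.98
position: [0.5031, 0.4155, 0.014]
tool_rot: [0.969, 0.246, 0.004, -0.001]
ft_force: [0.5, -1.0, -0.8]
grip_width: 0.0648
```

Request:
carry_out --pt "0 0 0 0 0 0 -1" --pt "0 0 0 0 0 0 -1" --pt "0 0 0 0 0 0 -1" --pt "0 0 0 0 0 0 -1" --pt "0 0 0 0 0 0 -1"

```text
time: 20.6
position: [0.503, 0.4157, 0.0139]
tool_rot: [0.969, 0.245, 0.004, -0.001]
ft_force: [-0.5, 1.4, -0.3]
grip_width: 0.0359
```

```bash
python3 -c "
from h import *
st()"
```

```text
t 20.6 pos [0.503  0.4157 0.0139] yaw 28.42 q [30. 48. 86.  0. 46. 91.] F [-0.5  1.4 -0.3] w 0.0359
```

Request:
carry_out --pt "0 0 0 0 0 0 -1" --pt "0 0 -60 0 0 0 -1" --pt "0 0 -120 0 0 0 -1" --pt "0 0 -180 0 0 0 -1" --pt "0 0 -240 0 0 0 -1" --pt "0 0 -295 0 0 0 -1" --pt "0 0 -295 0 0 0 -1" --force 40

```text
time: 21.48
position: [0.5036, 0.4156, 0.3147]
tool_rot: [0.969, 0.245, 0.009, -0.003]
ft_force: [1.1, -0.2, -2.8]
grip_width: 0.0359
```

```bash
python3 -c "
from h import *
st();go(.4765,-.390,.30,3.5)
s=snap('side','s8.png')
im=cv2.imread('pics/s8.png')[100:300,150:300];cv2.imwrite('pics/s8c.png',cv2.resize(im,None,fx=3,fy=3,interpolation=2))"
```

```text
t 21.48 pos [0.5036 0.4156 0.3147] yaw 28.42 q [30. 27. 72.  0. 79. 91.] F [ 1.1 -0.2 -2.8] w 0.0359
shift [-407.4  695.6    6.5] rot [-0.27 -1.1  24.92]
```

View pics/s8c.png

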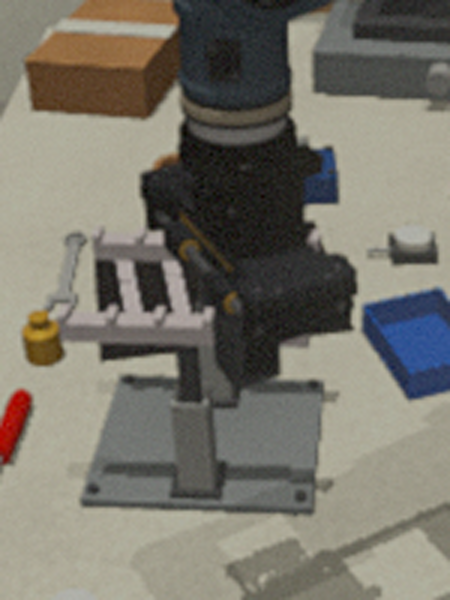

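Request:
carry_out --pt "-50 87 3 0 0 6 -1" --pt "-100 174 3 0 0 12 -1" --pt "-150 261 3 0 0 18 -1" --pt "-200 348 3 0 -1 25 -1" --pt "-250 435 3 0 -1 25 -1" --pt "-300 522 3 0 -1 25 -1" --pt "-350 609 3 0 -1 25 -1" --pt "-407 696 3 0 -1 25 -1"

```text
time: 22.52
position: [0.4859, -0.0868, 0.3023]
tool_rot: [1.0, 0.03, -0.006, -0.002]
ft_force: [1.9, 0.1, -2.9]
grip_width: 0.0354
```

```bash
python3 -c "
from h import *
st();go(.4765,-.390,.18,3.5)"
```

```text
t 22.52 pos [ 0.4859 -0.0868  0.3023] yaw 3.41 q [-23.  15.  94.  -0.  72.  64.] F [ 1.9  0.1 -2.9] w 0.0354
shift [-26.  302.5 121.4] rot [-0.23  0.64 -0.09]
```

Request:
carry_out --pt "-26 303 60 0 0 0 -1" --pt "-26 303 60 0 0 0 -1" --pt "-26 303 60 0 0.6 0 -1" --pt "-26 303 60 0 0.6 0 -1" --pt "-26 303 100 0 0.6 0 -1" --pt "-26 303 121 0 0.6 0 -1" --pt "-26 303 121 0 0.6 0 -1" --pt "-26 303 121 0 0.6 0 -1"

```text
time: 23.52
position: [0.4762, -0.3892, 0.1798]
tool_rot: [1.0, 0.03, -0.001, -0.003]
ft_force: [0.4, 0.3, -2.6]
grip_width: 0.0354
```

```bash
python3 -c "
from h import *
st();go(.4765,-.390,.18,3.5)
s=snap('side','s9.png');c=snap('top','t9.png')
im=cv2.imread('pics/s9.png')[115:185,210:290];cv2.imwrite('pics/s9c.png',cv2.resize(im,None,fx=8,fy=8,interpolation=2))
im=cv2.imread('pics/t9.png')[165:245,350:430];cv2.imwrite('pics/t9c.png',cv2.resize(im,None,fx=7,fy=7,interpolation=2))"
```

```text
t 23.52 pos [ 0.4762 -0.3892  0.1798] yaw 3.43 q [-50.  32.  86.   0.  62.  37.] F [ 0.4  0.3 -2.6] w 0.0354
shift [ 0.2  0.8 -0.2] rot [-0.35  0.12 -0.07]
```

View pics/s9c.png

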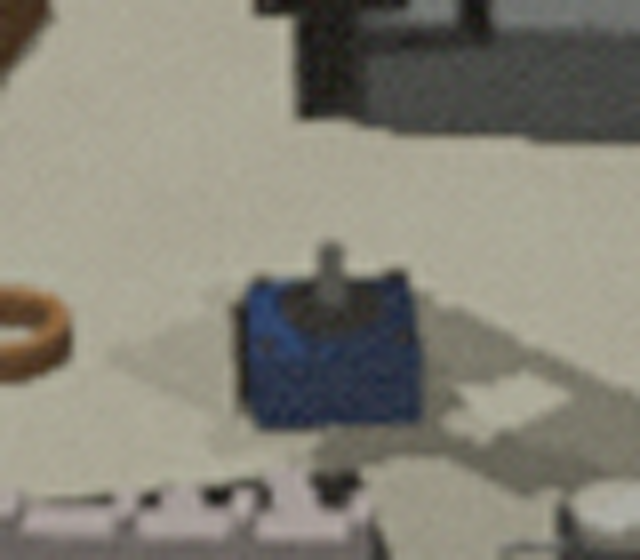

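View pics/t9c.png

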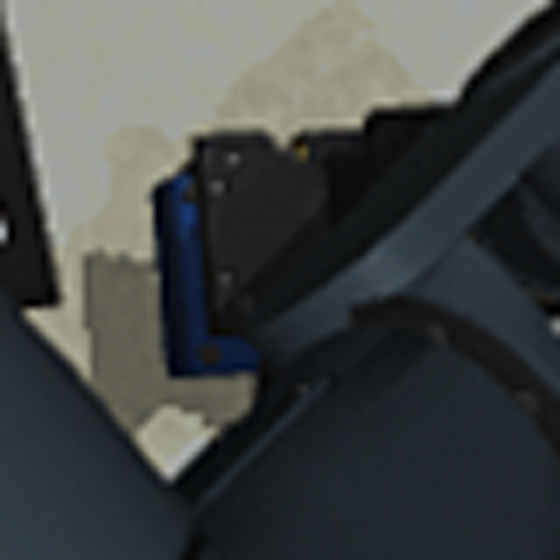

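```bash
python3 -c "
from h import *
im=cv2.imread('pics/s9.png')[80:160,210:290];cv2.imwrite('pics/s9d.png',cv2.resize(im,None,fx=10,fy=7.5,interpolation=2))
s=robot.camera('side')
f=lambda P:((proj(s,P)-[210,80])*[10,7.5]).round(0)
x,y,z=.4762,-.3892,.1798-.0139
print('hub near face bottom', [f([x+d,y+.018,z]) for d in(-.018,0,.018)],'top',[f([x+d,y+.018,z+.04]) for d in(-.018,0,.018)],'knob',f([x-.074,y,z+.072]))
print('spindle tip',f([.4765,-.39,.087]),'foot',f([.4765,-.39,.055]))
"
```

```text
hub near face bottom [array([453., 373.]), array([408., 373.]), array([363., 374.])] top [array([451., 303.]), array([406., 304.]), array([360., 304.])] knob [592. 231.]
spindle tip [412. 490.] foot [414. 542.]
```

View pics/s9d.png

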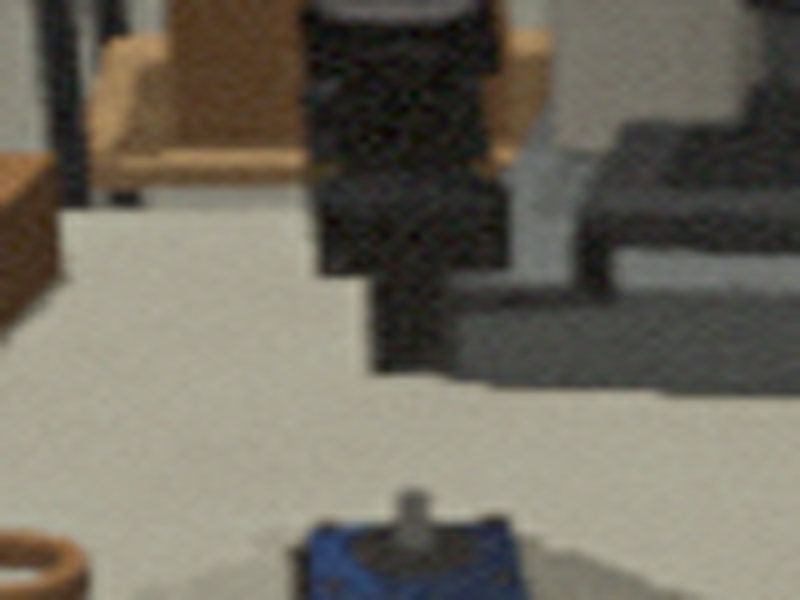

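```bash
python3 -c "
from h import *
a=cv2.imread('pics/s9.png').astype(int);b=cv2.imread('pics/s0.png' if 0 else 'pics/s8.png').astype(int)
d=np.abs(a-b).sum(2)
for r in range(119,131): print(r,d[r,240:262])
g=a.sum(2)
print([ (r,g[r,244:260].tolist()) for r in (145,146,147,148,149)])
"
```

```text
119 [334 345 344 351 385 359  44 340 423 371 373 400 403 370 192  60  72  55
  30  55  47  85]
120 [347 336 348 339 368 350  12 322 408 387 397 384 407 318 173  91  52  58
  88  66 120 111]
121 [331 367 356 358 380 351  56 294 395 407 399 426 408 357 180  78  73  55
  68  71  47  63]
122 [338 341 342 367 376 394 142 274 403 403 372 396 402 356 192  40  21  19
   9  12  14  20]
123 [354 337 348 354 362 384 219 240 366 406 369 409 392 334 180  60  15   4
   2  18  16   9]
124 [352 349 352 349 370 381 210 164 398 405 393 420 418 349 170  30   9   4
  13  13   8  26]
125 [338 361 351 348 375 394 219 165 362 395 380 412 398 365 183  54  26   9
  27  10   9   3]
126 [356 344 346 381 333 380 244 164 367 405 397 416 396 362 218  72   4   6
   9  16   2  11]
127 [340 349 334 333 329 392 259 166 356 392 374 387 377 350 217  55   7  14
  18  10   7   7]
128 [346 325 347 355 337 394 224 219 414 396 382 373 368 332 183  39  11   5
  19  16  24  10]
129 [326 321 375 362 343 360 226 156 336 317 293 270 260 268 166  40  12   6
  19  22  10   7]
130 [352 343 345 341 372 365 258  39  73  64  56  52  56  65  22   7   9  22
   5   8   9   6]
[(145, [489, 480, 480, 477, 490, 443, 377, 336, 392, 467, 490, 483, 479, 485, 485, 486]), (146, [482, 488, 483, 495, 495, 412, 276, 248, 302, 432, 486, 494, 487, 481, 488, 487]), (147, [482, 486, 486, 500, 501, 398, 263, 236, 308, 457, 503, 488, 505, 486, 498, 491]), (148, [497, 499, 499, 506, 503, 403, 260, 240, 302, 455, 504, 501, 504, 460, 401, 360]), (149, [413, 428, 414, 396, 387, 301, 246, 231, 255, 325, 374, 371, 364, 318, 213, 160])]
```

```bash
python3 -c "
from h import *
a=cv2.imread('pics/s9.png').astype(int);b=cv2.imread('pics/side0.png').astype(int)
d=np.abs(a-b).sum(2)
for r in (119,121,123,125,127,128): print(r,d[r,243:262], a[r,243:262].sum(1), b[r,243:262].sum(1))
"
```

```text
119 [ 18  23  30 115 318 391 353 350 375 379 347 175  52  66  62  54  61  64
  83] [482 488 493 346 141  70 110 110  90  93  79 126 144 136 151 157 151 146
 127] [464 465 463 461 459 461 463 460 465 472 426 301 196 202 213 211 212 210
 210]
121 [ 11  15  20  93 289 371 388 383 391 384 340 171  90  59  54  59  56  36
  37] [481 489 491 377 180 101  82  93  83  99  97 132 127 145 164 153 155 180
 172] [470 474 471 470 469 472 470 476 474 483 437 303 217 204 218 212 211 216
 209]
123 [ 12  20  19 111 304 348 393 354 396 374 313 166  67  13   1  17  19   7
  10] [490 488 491 358 158 118  84 119  79 105 118 139 150 220 210 219 200 212
 222] [478 468 472 469 462 466 477 473 475 479 431 305 217 207 209 202 219 205
 226]
125 [  7  28  22  87 274 342 368 358 389 374 343 167  33  22  29   7  32   9
  12] [484 502 496 383 197 119  99 115  82 115  88 128 159 191 225 200 232 210
 223] [477 474 474 470 471 461 467 473 471 489 431 295 192 213 196 207 200 219
 211]
127 [ 14  13  18  67 253 339 366 359 357 352 332 191  62  15   4   4   7   9
  19] [486 486 501 402 225 128 101 109 110 126 134 136 163 210 215 214 205 222
 219] [472 473 483 469 478 467 467 468 467 478 466 327 225 195 217 210 200 213
 200]
128 [ 11   5  17  71 267 389 363 352 357 345 319 180  57   7  10  24   4  10
  10] [484 483 494 403 203  86 107 116 114 127 129 144 155 202 213 221 206 226
 215] [473 478 477 474 470 475 470 468 471 472 448 324 212 199 223 197 206 216
 205]
```

```bash
python3 -c "
from h import *
go(.4777,-.3903,.108,3.5)"
```

```text
shift [ 0.3  0.6 74. ] rot [-0.12 -0.04 -0.01]
```

Request:
carry_out --pt "0 0.5 30 0 0 0 -1" --pt "0 0.5 60 0 0 0 -1" --pt "0.3 0.6 74 0 0 0 -1" --pt "0.3 0.6 74 0 0 0 -1" --pt "0.3 0.6 74 0 0 0 -1" --pt "0.3 0.6 74 0 0 0 -1"

```text
time: 24.42
position: [0.4784, -0.391, 0.1093]
tool_rot: [1.0, 0.031, 0.001, -0.0]
ft_force: [0.7, 0.1, -2.3]
grip_width: 0.0357
```

```bash
python3 -c "
from h import *
st();go(.4777,-.3903,.108,3.5)
s=snap('side','s10.png')
im=cv2.imread('pics/s10.png')[110:170,220:280];cv2.imwrite('pics/s10c.png',cv2.resize(im,None,fx=10,fy=10,interpolation=2))
g=cv2.imread('pics/s10.png').astype(int).sum(2)
for r in range(135,152): print(r,g[r,243:260])"
```

```text
t 24.43 pos [ 0.4784 -0.391   0.1093] yaw 3.5 q [-50.  38.  89.   0.  53.  37.] F [ 0.7  0.1 -2.3] w 0.0357
shift [-0.7 -0.8  1.3] rot [ 0.   -0.13 -0.  ]
135 [491 500 499 362 162 108 103  78  88 117 113 129 149 144 140 142 132]
136 [485 489 496 349 156 101 106  96  89  97 115 137 143 153 159 154 138]
137 [478 497 497 361 162  84  89 110 133 108 107 130 236 329 366 361 335]
138 [476 479 494 370 179 104  97  99  71 111 129 154 342 447 475 474 471]
139 [471 486 484 372 180  92 104  96 106 115 109 133 365 475 498 493 492]
140 [474 484 485 358 178 121 113 134 108 118 103 175 368 469 484 486 481]
141 [481 487 492 373 165  89 116  91 120 103 113 148 366 480 487 487 483]
142 [485 489 492 366 174 106 117 105 127  81  95 149 375 476 492 486 482]
143 [486 480 497 383 206 123 109 127 132 110 136 160 356 472 488 490 491]
144 [478 487 492 400 223 142 124 108 133 117 129 175 376 473 483 490 480]
145 [494 489 489 432 332 280 215 176 184 215 327 357 432 480 489 485 480]
146 [491 487 494 472 462 463 353 264 235 293 431 473 483 491 491 486 490]
147 [491 482 499 499 498 505 410 274 244 306 452 500 505 488 508 494 495]
148 [484 496 498 504 507 503 402 260 239 296 468 508 509 500 465 400 355]
149 [361 410 415 399 404 385 308 231 233 265 349 382 371 367 327 225 159]
150 [203 264 264 225 202 191 202 218 249 210 193 139 152 154 173 145 125]
151 [143 177 171 134 130 138 182 229 246 250 156 133 156 136 150 155 153]
```

View pics/s10c.png

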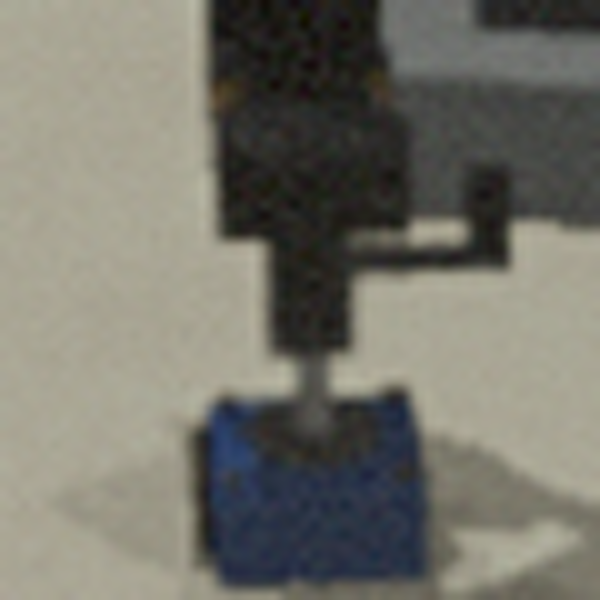

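Request:
carry_out --pt "-0.5 -0.7 6 0 0 0 -1" --pt "-0.5 -0.7 10 0 0 0 -1" --pt "-0.5 -0.7 14 0 0 0 -1" --pt "-0.5 -0.7 14 0 0 0 -1"

```text
time: 24.98
position: [0.4779, -0.3908, 0.0949]
tool_rot: [1.0, 0.03, 0.001, 0.0]
ft_force: [0.3, -0.8, -3.1]
grip_width: 0.0357
```

Request:
carry_out --pt "0 0 3 0 0 0 -1" --pt "0 0 6 0 0 0 -1" --pt "0 0 8 0 0 0 -1" --pt "0 0 8 0 0 0 -1"

```text
time: 25.48
position: [0.4781, -0.3913, 0.0866]
tool_rot: [1.0, 0.03, 0.001, 0.001]
ft_force: [0.5, -3.5, -4.2]
grip_width: 0.0358
```

Request:
carry_out --pt "0 0.6 4 0 0 0 -1" --pt "0 0.6 8 0 0 0 -1" --pt "0 0.6 12 0 0 0 -1" --pt "0 0.6 12 0 0 0 -1"

```text
time: 25.98
position: [0.4778, -0.3915, 0.074]
tool_rot: [1.0, 0.03, 0.001, 0.0]
ft_force: [-0.7, -0.7, -3.0]
grip_width: 0.0358
```

Request:
carry_out --pt "0 0 4 0 0 0 -1" --pt "0 0 6 0 0 0 -1" --pt "0 0 6 0 0 0 -1"

```text
time: 26.35
position: [0.4778, -0.3915, 0.069]
tool_rot: [1.0, 0.031, 0.001, 0.0]
ft_force: [-1.7, 0.9, 4.5]
grip_width: 0.0362
```

Request:
carry_out --pt "0 0 2 0 0 0 -1" --pt "0 0 3 0 0 0 -1" --pt "0 0 3 0 0 0 -1"

```text
time: 26.72
position: [0.4778, -0.3915, 0.0689]
tool_rot: [1.0, 0.031, 0.001, 0.0]
ft_force: [-3.7, 3.3, 15.6]
grip_width: 0.0354
```

Request:
carry_out --pt "0 0 0 0 0 0 1" --pt "0 0 0 0 0 0 1" --pt "0 0 0 0 0 0 1" --pt "0 0 0 0 0 0 1" --pt "0 0 0 0 0 0 1" --pt "0 0 -60 0 0 0 1" --pt "0 0 -120 0 0 0 1" --pt "0 0 -150 0 0 0 0"

```text
time: 27.72
position: [0.4786, -0.3926, 0.2225]
tool_rot: [1.0, 0.031, 0.003, 0.003]
ft_force: [0.2, -0.6, 0.9]
grip_width: 0.0825
```

```bash
python3 -c "
from h import *
st()
s=snap('side','s11.png')
im=cv2.imread('pics/s11.png')[110:170,220:280];cv2.imwrite('pics/s11c.png',cv2.resize(im,None,fx=10,fy=10,interpolation=2))
go(.4779,-.1709,.20,102.5)"
```

```text
t 27.73 pos [ 0.4786 -0.3926  0.2225] yaw 3.51 q [-50.  30.  83.   0.  67.  37.] F [ 0.2 -0.6  0.9] w 0.0825
shift [  11.6 -222.8   23.7] rot [  0.86   0.12 -98.97]
```

View pics/s11c.png

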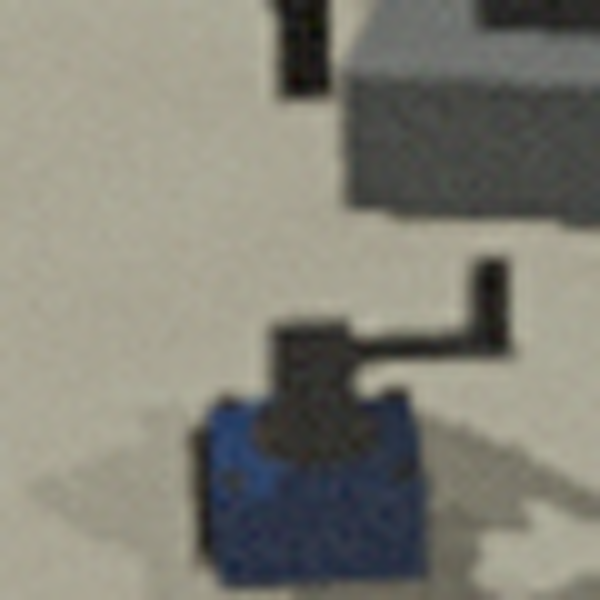

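Request:
carry_out --pt "3 -50 10 0 0 -10 -0.08" --pt "6 -100 20 0 0 -20 -0.08" --pt "9 -150 20 0 0 -30 -0.08" --pt "11 -200 20 0 0 -40 -0.08" --pt "12 -223 20 0 0 -50 -0.08" --pt "12 -223 20 0 0 -60 -0.08" --pt "12 -223 20 0 0 -70 -0.08" --pt "12 -223 20 0 0 -80 -0.08"

```text
time: 28.78
position: [0.4779, -0.1702, 0.2031]
tool_rot: [0.744, 0.668, 0.0, 0.006]
ft_force: [0.3, 1.4, 0.2]
grip_width: 0.0401
```

```bash
python3 -c "
from h import *
st();go(.4779,-.1709,.06,102.5)"
```

```text
t 28.77 pos [ 0.4779 -0.1702  0.2031] yaw 83.88 q [-32.  23. 100.  -0.  56. -26.] F [0.3 1.4 0.2] w 0.0401
shift [  0.5  -1.3 143.1] rot [  0.47   0.54 -18.62]
```

Request:
carry_out --pt "0 -1 50 0 0 -10 -0.08" --pt "0 -1 100 0 0 -18.6 -0.08" --pt "0 -1 143 0 0.5 -18.6 -0.08" --pt "0 -1 143 0.4 0.5 -18.6 -0.08" --pt "0 -1 143 0.4 0.5 -18.6 -0.08"

```text
time: 29.4
position: [0.4789, -0.1718, 0.0608]
tool_rot: [0.626, 0.78, 0.0, 0.001]
ft_force: [0.3, -0.2, 0.9]
grip_width: 0.0398
```

```bash
python3 -c "
from h import *
st();go(.4779,-.1709,.007,102.5)
c=snap('top','t12.png');s=snap('side','s12.png')
im=cv2.imread('pics/s12.png')[130:230,160:290];cv2.imwrite('pics/s12c.png',cv2.resize(im,None,fx=6,fy=6,interpolation=2))"
```

```text
t 29.4 pos [ 0.4789 -0.1718  0.0608] yaw 102.48 q [-32.  36. 106.   0.  37. -45.] F [ 0.3 -0.2  0.9] w 0.0398
shift [ 1.2 -0.9 53.8] rot [ 0.11  0.11 -0.02]
```

View pics/s12c.png

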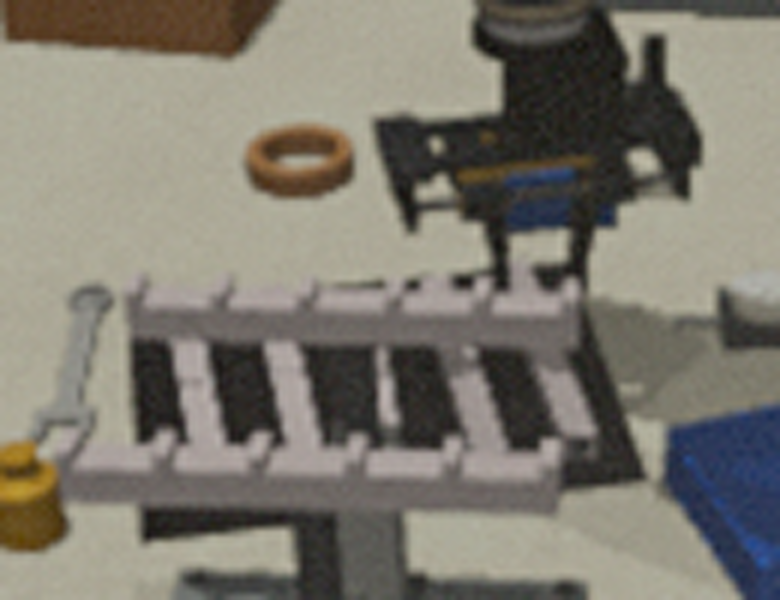

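View pics/t12.png

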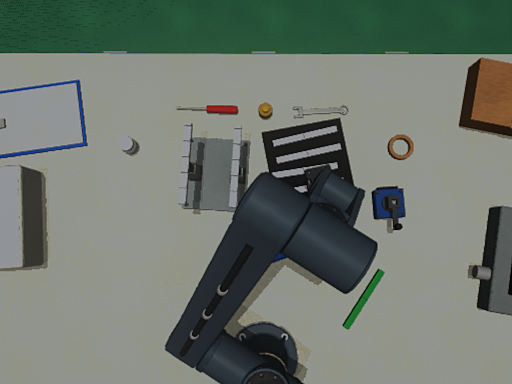

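Request:
carry_out --pt "1 -1 25 0 0 0 -0.08" --pt "1 -1 45 0 0 0 -0.08" --pt "1 -1 54 0 0 0 -0.08" --pt "1 -1 54 0 0 0 -0.08" --pt "1 -1 54 0 0 0 -1" --pt "1 -1 54 0 0 0 -1" --pt "1 -1 54 0 0 0 -1" --pt "1 -1 54 0 0 0 -1" --force 30

```text
time: 30.5
position: [0.4785, -0.1715, 0.0083]
tool_rot: [0.626, 0.78, 0.0, 0.003]
ft_force: [-0.8, 0.4, 4.4]
grip_width: 0.0199
```

```bash
python3 -c "
from h import *
st()
im=cv2.imread('pics/t12.png')[115:220,170:260];cv2.imwrite('pics/t12c.png',cv2.resize(im,None,fx=6,fy=5.6,interpolation=2))"
```

```text
t 30.5 pos [ 0.4785 -0.1715  0.0083] yaw 102.49 q [-32.  42. 107.   0.  30. -45.] F [-0.8  0.4  4.4] w 0.0199
```

View pics/t12c.png

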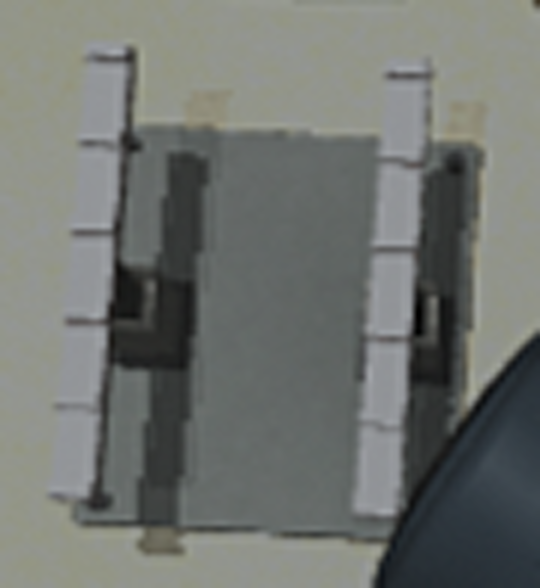

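```bash
python3 -c "
from h import *
c=robot.camera('top')
T=lambda u,v:((u+.5)/6-.5+170,(v+.5)/5.6-.5+115)
for nm,pts,yy in (('L',[(108,57),(103,143),(93,232),(88,321),(78,407),(72,497)],.07),('R',[(409,74),(401,160),(393,248),(385,338),(378,426),(375,514)],-.07)):
  for p,x in zip(pts,(106,62,18,-26,-70,-114)):
    w=onz(c,*T(*p),.213); m=rig2w(x/1000,yy,.213); print(nm,x,w[:2].round(4),(w-m)[:2].round(4))
"
```

```text
L 106 [0.6813 0.214 ] [ 0.0014 -0.0011]
L 62 [0.6378 0.2156] [ 0.0018 -0.0021]
L 18 [0.5931 0.2195] [ 0.001  -0.0008]
L -26 [0.5487 0.221 ] [ 0.0005 -0.0019]
L -70 [0.506  0.2249] [ 0.0017 -0.0006]
L -114 [0.4616 0.2269] [ 0.0013 -0.0013]
R 106 [0.6731 0.074 ] [ 0.0015 -0.0013]
R 62 [0.6297 0.0774] [ 0.0019 -0.0005]
R 18 [0.5855 0.0808] [0.0017 0.0003]
R -26 [0.5406 0.0842] [0.0007 0.001 ]
R -70 [0.497  0.0871] [0.001  0.0013]
R -114 [0.4536 0.0881] [ 0.0016 -0.0002]
```

Request:
carry_out --pt "0 0 0 0 0 0 -1" --pt "0 0 0 0 0 0 -1" --pt "0 0 -50 0 0 0 -1" --pt "0 0 -110 0 0 0 -1" --pt "0 0 -170 0 0 0 -1" --pt "0 0 -230 0 0 0 -1" --pt "0 0 -290 0 0 0 -1" --pt "0 0 -290 0 0 0 -1"

```text
time: 31.55
position: [0.4798, -0.1721, 0.303]
tool_rot: [0.626, 0.78, 0.001, 0.009]
ft_force: [-0.0, 0.4, -2.2]
grip_width: 0.0199
```

```bash
sed -i 's/RC=np.array(.*$/RC=np.array([0.571,0.151]); RY=np.radians(-3.45)/' h.py; head -20 h.py | grep RC; python3 -c "
from h import *
p=rig2w(-.088,0,.30);print(p);go(*p,86.55)"
```

```text
RC=np.array([0.571,0.151]); RY=np.radians(-3.45)
    return np.array([RC[0]+x*np.cos(RY)-y*np.sin(RY),RC[1]+x*np.sin(RY)+y*np.cos(RY),z])
[0.48315948 0.15629562 0.3       ]
shift [3.199e+02 7.440e+01 1.000e-01] rot [ 0.8   0.58 15.95]
```

Request:
carry_out --pt "55 12 0 0 0 5 -1" --pt "110 25 0 0 0 10 -1" --pt "165 37 0 0 0 16 -1" --pt "220 50 0 0.8 0.6 16 -1" --pt "275 62 0 0.8 0.6 16 -1" --pt "320 74 0 0.8 0.6 16 -1" --pt "320 74 0 0.8 0.6 16 -1" --pt "320 74 0 0.8 0.6 16 -1"

```text
time: 32.55
position: [0.4818, 0.1559, 0.2984]
tool_rot: [0.728, 0.685, -0.002, -0.001]
ft_force: [-0.1, -0.9, -1.1]
grip_width: 0.0194
```

```bash
python3 -c "
from h import *
st();p=rig2w(-.088,0,.228);go(*p,86.55)"
```

```text
t 32.55 pos [0.4818 0.1559 0.2984] yaw 86.54 q [ 5. 16. 93. -0. 71.  9.] F [-0.1 -0.9 -1.1] w 0.0194
shift [ 0.5  1.6 70.4] rot [-0.21  0.05 -0.01]
```

Request:
carry_out --pt "0.5 1.5 40 0 0 0 -1" --pt "0.5 1.5 65 -0.2 0 0 -1" --pt "0.5 1.5 70 -0.2 0 0 -1" --pt "0.5 1.5 70 -0.2 0 0 -1" --pt "0.5 1.5 70 -0.2 0 0 -1"

```text
time: 33.17
position: [0.484, 0.156, 0.2295]
tool_rot: [0.728, 0.685, 0.001, 0.001]
ft_force: [0.5, 0.1, -1.8]
grip_width: 0.0191
```

```bash
python3 -c "
from h import *
st();p=rig2w(-.088,0,.214);go(*p,86.55)
c=snap('top','t13.png');s=snap('side','s13.png')
im=cv2.imread('pics/s13.png')[130:230,160:290];cv2.imwrite('pics/s13c.png',cv2.resize(im,None,fx=6,fy=6,interpolation=2))"
```

```text
t 33.17 pos [0.484  0.156  0.2295] yaw 86.5 q [ 5. 21. 98. -0. 61.  9.] F [ 0.5  0.1 -1.8] w 0.0191
shift [ 0.3 -0.9 15.5] rot [ 0.14  0.03 -0.05]
```

View pics/s13c.png

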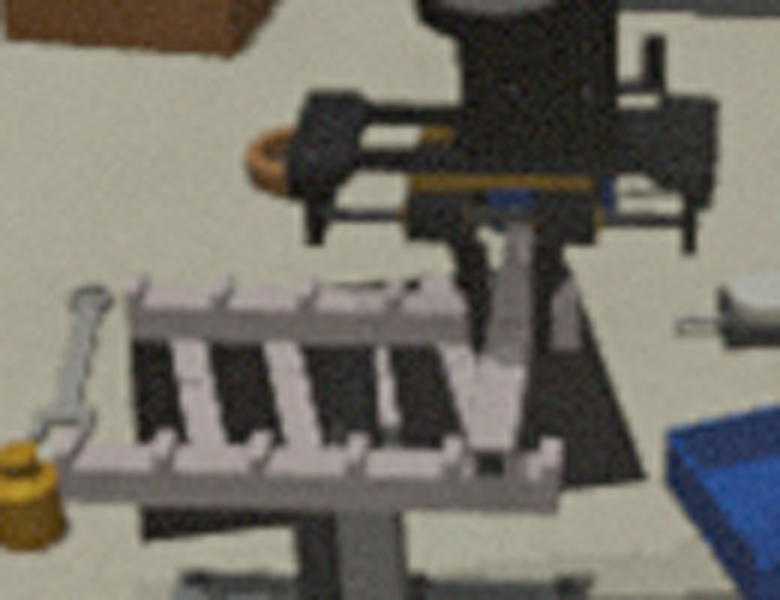

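Request:
carry_out --pt "0 -1 5 0 0 0 -1" --pt "0 -1 10 0 0 0 -1" --pt "0 -1 13 0 0 0 -1" --pt "0 -1 13 0 0 0 -1"

```text
time: 33.78
position: [0.4826, 0.1563, 0.216]
tool_rot: [0.728, 0.685, 0.0, 0.001]
ft_force: [0.4, -0.6, -1.0]
grip_width: 0.0196
```

Request:
carry_out --pt "0 0 1 0 0 0 -1" --pt "0 0 2.5 0 0 0 -1" --pt "0 0 2.5 0 0 0 -1"

```text
time: 34.15
position: [0.4826, 0.1563, 0.2137]
tool_rot: [0.728, 0.685, 0.0, 0.001]
ft_force: [-0.1, 1.1, -0.5]
grip_width: 0.0196
```

Request:
carry_out --pt "0 0 0 0 0 0 -0.3" --pt "0 0 0 0 0 0 -0.3" --pt "0 0 0 0 0 0 -0.3" --pt "0 0 -30 0 0 0 -0.3" --pt "0 0 -80 0 0 0 -0.3" --pt "0 0 -80 0 0 0 -0.08"

```text
time: 34.9
position: [0.4853, 0.1568, 0.2976]
tool_rot: [0.728, 0.685, 0.004, 0.004]
ft_force: [-0.2, -0.5, -0.4]
grip_width: 0.0352
```

```bash
python3 -c "
from h import *
st();go(.5305,-.1520,.2,102.3)
s=snap('side','s14.png')
im=cv2.imread('pics/s14.png')[130:230,160:290];cv2.imwrite('pics/s14c.png',cv2.resize(im,None,fx=6,fy=6,interpolation=2))"
```

```text
t 34.9 pos [0.4853 0.1568 0.2976] yaw 86.54 q [ 5. 16. 93. -0. 70.  9.] F [-0.2 -0.5 -0.4] w 0.0352
shift [-305.6   62.6   98. ] rot [  0.64   0.04 -15.76]
```

View pics/s14c.png

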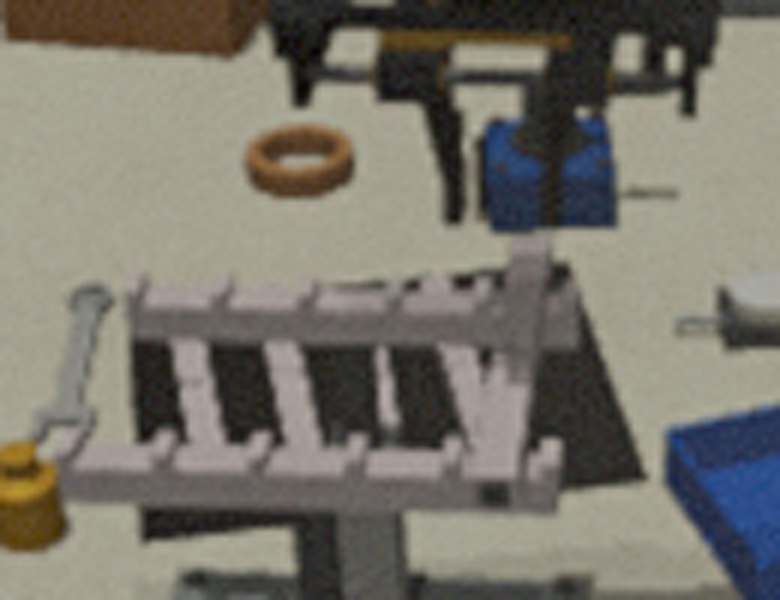

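Request:
carry_out --pt "-50 10 0 0 0 -4 -0.08" --pt "-110 22 0 0 0 -8 -0.08" --pt "-170 35 0 0 0 -12 -0.08" --pt "-230 47 30 0 0 -16 -0.08" --pt "-285 60 60 0 0 -16 -0.08" --pt "-305 62 120 0.5 0 -16 -0.08" --pt "-305 62 180 0.6 0 -16 -0.08" --pt "-305 62 230 0.6 0 -16 -0.08"

```text
time: 35.95
position: [0.5267, -0.1517, 0.0623]
tool_rot: [0.626, 0.78, -0.002, -0.003]
ft_force: [0.3, -0.3, 0.4]
grip_width: 0.0401
```

```bash
python3 -c "
from h import *
st();go(.5300,-.1518,.008,102.3)"
```

```text
t 35.95 pos [ 0.5267 -0.1517  0.0623] yaw 102.45 q [-28.  38. 100.  -0.  42. -40.] F [ 0.3 -0.3  0.4] w 0.0401
shift [-0.9  3.6 54.3] rot [-0.41 -0.13  0.15]
```

Request:
carry_out --pt "-1 3.5 25 0 0 0 -0.08" --pt "-1 3.5 45 -0.4 0 0 -0.08" --pt "-1 3.5 54 -0.4 0 0 -0.08" --pt "-1 3.5 54 -0.4 0 0 -0.08" --pt "-1 3.5 54 -0.4 0 0 -1" --pt "-1 3.5 54 -0.4 0 0 -1" --pt "-1 3.5 54 -0.4 0 0 -1" --pt "-1 3.5 54 -0.4 0 0 -1"

```text
time: 36.95
position: [0.5303, -0.1521, 0.0091]
tool_rot: [0.626, 0.78, 0.001, -0.0]
ft_force: [-0.5, 0.2, 5.0]
grip_width: 0.0197
```

Request:
carry_out --pt "0 0 0 0 0 0 -1" --pt "0 0 0 0 0 0 -1" --pt "0 0 -50 0 0 0 -1" --pt "0 0 -110 0 0 0 -1" --pt "0 0 -170 0 0 0 -1" --pt "0 0 -230 0 0 0 -1" --pt "0 0 -290 0 0 0 -1" --pt "0 0 -290 0 0 0 -1"

```text
time: 37.95
position: [0.533, -0.1538, 0.3043]
tool_rot: [0.626, 0.78, 0.002, 0.006]
ft_force: [-0.3, -0.1, -1.0]
grip_width: 0.02
```

```bash
python3 -c "
from h import *
st();p=rig2w(-.044,0,.30);go(*p,86.55)"
```

```text
t 37.95 pos [ 0.533  -0.1538  0.3043] yaw 102.46 q [-28.  19.  87.   0.  73. -40.] F [-0.3 -0.1 -1. ] w 0.02
shift [301.5  60.6   3. ] rot [ 0.61  0.28 15.91]
```

Request:
carry_out --pt "55 11 0 0 0 5 -1" --pt "110 22 0 0 0 10 -1" --pt "165 33 0 0 0 16 -1" --pt "220 44 0 0.6 0.3 16 -1" --pt "275 55 2 0.6 0.3 16 -1" --pt "301 61 3 0.6 0.3 16 -1" --pt "301 61 3 0.6 0.3 16 -1" --pt "301 61 3 0.6 0.3 16 -1"

```text
time: 38.95
position: [0.5269, 0.1526, 0.2986]
tool_rot: [0.729, 0.685, -0.001, -0.001]
ft_force: [0.2, 0.8, -0.6]
grip_width: 0.0198
```

```bash
python3 -c "
from h import *
st();p=rig2w(-.044,0,.230);go(*p,86.55)"
```

```text
t 38.95 pos [0.5269 0.1526 0.2986] yaw 86.46 q [ 4. 20. 87. -0. 73.  8.] F [ 0.2  0.8 -0.6] w 0.0198
shift [ 1.1  0.3 68.6] rot [-0.14  0.04 -0.09]
```

Request:
carry_out --pt "1 0 40 0 0 0 -1" --pt "1 0 65 0 0 0 -1" --pt "1 0 75 0 0 0 -1" --pt "1 0 79 0 0 0 -1" --pt "1 0 83 0 0 0 -1" --pt "1 0 83 0 0 0 -1"

```text
time: 39.7
position: [0.5271, 0.1534, 0.2162]
tool_rot: [0.729, 0.685, -0.001, -0.0]
ft_force: [-0.5, -0.1, -1.3]
grip_width: 0.0197
```

```bash
python3 -c "
from h import *
st();p=rig2w(-.044,0,.2145);go(*p,86.55)
s=snap('side','s15.png')
im=cv2.imread('pics/s15.png')[130:230,160:290];cv2.imwrite('pics/s15c.png',cv2.resize(im,None,fx=6,fy=6,interpolation=2))"
```

```text
t 39.7 pos [0.5271 0.1534 0.2162] yaw 86.45 q [ 5. 25. 93. -0. 62.  8.] F [-0.5 -0.1 -1.3] w 0.0197
shift [ 0.2 -0.1  1.7] rot [-0.08  0.03 -0.1 ]
```

View pics/s15c.png

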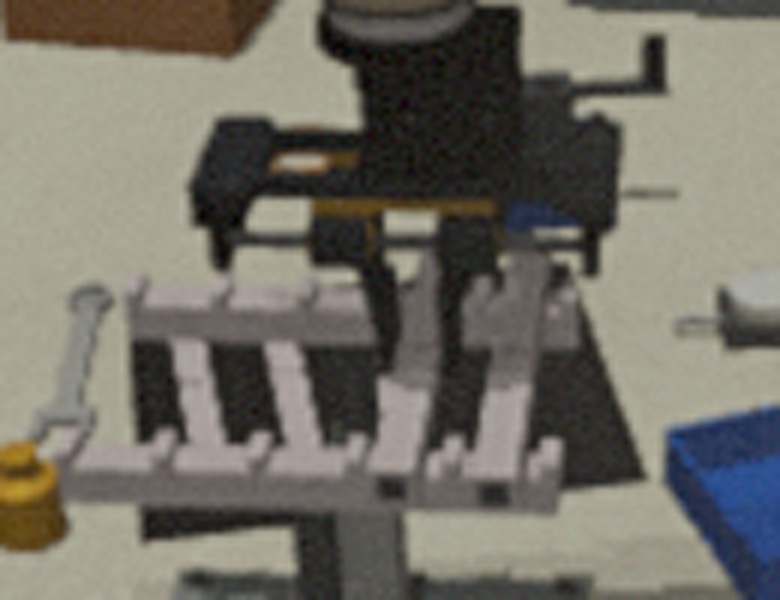

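Request:
carry_out --pt "0 0 2 0 0 0 -1" --pt "0 0 2 0 0 0 -1" --pt "0 0 2 0 0 0 -0.3" --pt "0 0 2 0 0 0 -0.3" --pt "0 0 2 0 0 0 -0.3" --pt "0 0 -30 0 0 0 -0.3" --pt "0 0 -80 0 0 0 -0.3" --pt "0 0 -80 0 0 0 -0.08"

```text
time: 40.75
position: [0.5301, 0.1539, 0.3006]
tool_rot: [0.729, 0.685, 0.003, 0.003]
ft_force: [-0.1, 0.3, 0.4]
grip_width: 0.0349
```

```bash
python3 -c "
from h import *
st();go(.5830,-.1315,.07,99.3)"
```

```text
t 40.75 pos [0.5301 0.1539 0.3006] yaw 86.47 q [ 5. 19. 87. -0. 73.  8.] F [-0.1  0.3  0.4] w 0.0349
shift [-281.8   68.4  230.9] rot [  0.5    0.   -12.83]
```

Request:
carry_out --pt "-50 12 0 0 0 -4 -0.08" --pt "-110 26 0 0 0 -8 -0.08" --pt "-170 41 0 0 0 -12 -0.08" --pt "-230 56 30 0 0 -13 -0.08" --pt "-275 67 60 0 0 -13 -0.08" --pt "-282 69 120 0.5 0 -13 -0.08" --pt "-282 69 180 0.5 0 -13 -0.08" --pt "-282 69 228 0.5 0 -13 -0.08"

```text
time: 41.75
position: [0.5818, -0.1316, 0.0695]
tool_rot: [0.647, 0.763, -0.001, -0.002]
ft_force: [0.3, -0.6, -0.1]
grip_width: 0.0399
```

```bash
python3 -c "
from h import *
st();go(.5834,-.1315,.008,99.3)"
```

```text
t 41.75 pos [ 0.5818 -0.1316  0.0695] yaw 99.42 q [-23.  40.  93.  -0.  47. -33.] F [ 0.3 -0.6 -0.1] w 0.0399
shift [-0.3  1.7 61.5] rot [-0.18 -0.11  0.12]
```

Request:
carry_out --pt "0 1.5 25 0 0 0 -0.08" --pt "0 1.5 50 0 0 0 -0.08" --pt "0 1.5 61 -0.2 0 0 -0.08" --pt "0 1.5 61 -0.2 0 0 -0.08" --pt "0 1.5 61 -0.2 0 0 -1" --pt "0 1.5 61 -0.2 0 0 -1" --pt "0 1.5 61 -0.2 0 0 -1" --pt "0 1.5 61 -0.2 0 0 -1"

```text
time: 42.75
position: [0.5835, -0.1314, 0.0095]
tool_rot: [0.647, 0.763, 0.001, -0.0]
ft_force: [-0.6, -0.2, 6.3]
grip_width: 0.0199
```

Request:
carry_out --pt "0 0 0 0 0 0 -1" --pt "0 0 0 0 0 0 -1" --pt "0 0 -50 0 0 0 -1" --pt "0 0 -110 0 0 0 -1" --pt "0 0 -170 0 0 0 -1" --pt "0 0 -230 0 0 0 -1" --pt "0 0 -290 0 0 0 -1" --pt "0 0 -290 0 0 0 -1"

```text
time: 43.75
position: [0.5861, -0.1329, 0.3052]
tool_rot: [0.647, 0.763, 0.003, 0.006]
ft_force: [0.3, -0.2, -2.2]
grip_width: 0.0199
```

```bash
python3 -c "
from h import *
st();p=rig2w(0,0,.30);go(*p,86.55)"
```

```text
t 43.75 pos [ 0.5861 -0.1329  0.3052] yaw 99.42 q [-23.  23.  80.   0.  76. -33.] F [ 0.3 -0.2 -2.2] w 0.0199
shift [282.6  31.5   4.1] rot [ 0.72  0.23 12.87]
```

Request:
carry_out --pt "55 6 0 0 0 5 -1" --pt "110 12 0 0 0 10 -1" --pt "165 18 0 0 0 13 -1" --pt "220 25 0 0.7 0.2 13 -1" --pt "275 31 4 0.7 0.2 13 -1" --pt "283 32 4 0.7 0.2 13 -1" --pt "283 32 4 0.7 0.2 13 -1"

```text
time: 44.62
position: [0.5705, 0.1517, 0.2985]
tool_rot: [0.728, 0.685, -0.001, -0.0]
ft_force: [0.3, -0.1, -1.2]
grip_width: 0.0196
```

```bash
python3 -c "
from h import *
st();p=rig2w(0,0,.2165);go(*p,86.55)"
```

```text
t 44.62 pos [0.5705 0.1517 0.2985] yaw 86.52 q [ 4. 23. 82. -0. 75.  8.] F [ 0.3 -0.1 -1.2] w 0.0196
shift [-0.5  0.7 82. ] rot [-0.14  0.1  -0.03]
```

Request:
carry_out --pt "0 0.5 40 0 0 0 -1" --pt "0 0.5 65 0 0 0 -1" --pt "0 0.5 75 0 0 0 -1" --pt "0 0.5 79 0 0 0 -1" --pt "0 0.5 83 0 0 0 -1" --pt "0 0.5 83 0 0 0 -1"

```text
time: 45.38
position: [0.5712, 0.1514, 0.2161]
tool_rot: [0.728, 0.685, -0.001, 0.0]
ft_force: [0.2, 0.6, -1.0]
grip_width: 0.0196
```

```bash
python3 -c "
from h import *
st();p=rig2w(0,0,.2145);go(*p,86.55)
s=snap('side','s16.png')
im=cv2.imread('pics/s16.png')[130:230,160:290];cv2.imwrite('pics/s16c.png',cv2.resize(im,None,fx=6,fy=6,interpolation=2))"
```

```text
t 45.38 pos [0.5712 0.1514 0.2161] yaw 86.51 q [ 4. 28. 87. -0. 65.  8.] F [ 0.2  0.6 -1. ] w 0.0196
shift [-0.4 -0.2  1.6] rot [-0.07  0.09 -0.04]
```

View pics/s16c.png

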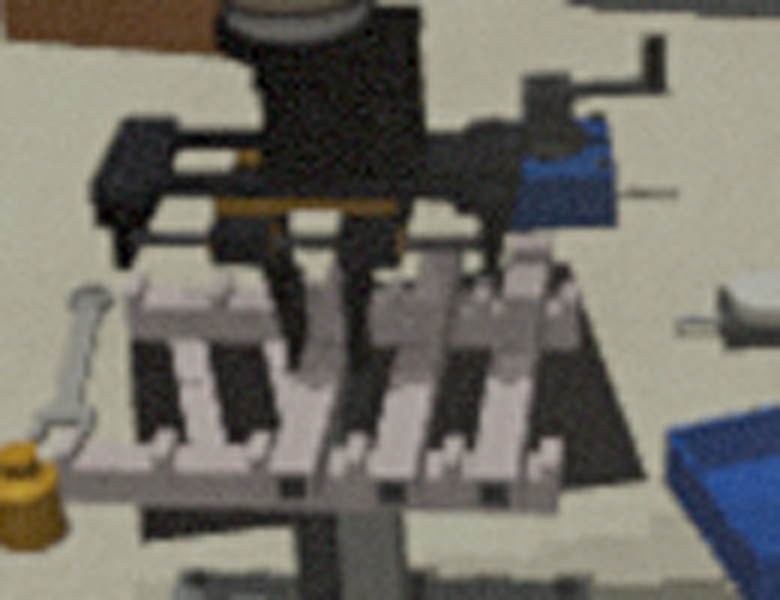

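Request:
carry_out --pt "0 0 2 0 0 0 -1" --pt "0 0 2 0 0 0 -1" --pt "0 0 2 0 0 0 -0.3" --pt "0 0 2 0 0 0 -0.3" --pt "0 0 2 0 0 0 -0.3" --pt "0 0 -30 0 0 0 -0.3" --pt "0 0 -80 0 0 0 -0.3" --pt "0 0 -80 0 0 0 -0.08"

```text
time: 46.42
position: [0.5742, 0.1519, 0.3008]
tool_rot: [0.728, 0.685, 0.003, 0.003]
ft_force: [0.1, -0.2, -0.1]
grip_width: 0.035
```

```bash
python3 -c "
from h import *
st();go(.6384,-.1435,.07,102.8)"
```

```text
t 46.42 pos [0.5742 0.1519 0.3008] yaw 86.52 q [ 4. 23. 81. -0. 75.  8.] F [ 0.1 -0.2 -0.1] w 0.035
shift [-291.    79.9  231.5] rot [  0.51   0.08 -16.28]
```

Request:
carry_out --pt "-50 14 0 0 0 -4 -0.08" --pt "-110 30 0 0 0 -8 -0.08" --pt "-170 47 0 0 0 -12 -0.08" --pt "-230 64 30 0 0 -16.2 -0.08" --pt "-280 77 60 0 0 -16.2 -0.08" --pt "-291 80 120 0.5 0 -16.2 -0.08" --pt "-291 80 180 0.5 0 -16.2 -0.08" --pt "-291 80 228 0.5 0 -16.2 -0.08"

```text
time: 47.42
position: [0.6364, -0.1434, 0.0696]
tool_rot: [0.625, 0.781, -0.001, -0.002]
ft_force: [-0.4, -0.3, 0.3]
grip_width: 0.0401
```

```bash
python3 -c "
from h import *
st();go(.6384,-.1435,.008,102.8)"
```

```text
t 47.42 pos [ 0.6364 -0.1434  0.0696] yaw 102.66 q [-22.  43.  84.  -0.  53. -35.] F [-0.4 -0.3  0.3] w 0.0401
shift [-0.6  2.2 61.6] rot [-0.21 -0.07 -0.14]
```

Request:
carry_out --pt "-0.5 2 25 0 0 0 -0.08" --pt "-0.5 2 50 0 0 0 -0.08" --pt "-0.5 2 61 -0.2 0 0 -0.08" --pt "-0.5 2 61 -0.2 0 0 -0.08" --pt "-0.5 2 61 -0.2 0 0 -1" --pt "-0.5 2 61 -0.2 0 0 -1" --pt "-0.5 2 61 -0.2 0 0 -1" --pt "-0.5 2 61 -0.2 0 0 -1"

```text
time: 48.42
position: [0.6386, -0.1437, 0.0096]
tool_rot: [0.625, 0.781, 0.0, 0.0]
ft_force: [-2.1, -0.7, 5.4]
grip_width: 0.0193
```

Request:
carry_out --pt "0 0 0 0 0 0 -1" --pt "0 0 0 0 0 0 -1" --pt "0 0 -50 0 0 0 -1" --pt "0 0 -110 0 0 0 -1" --pt "0 0 -170 0 0 0 -1" --pt "0 0 -230 0 0 0 -1" --pt "0 0 -290 0 0 0 -1" --pt "0 0 -290 0 0 0 -1"

```text
time: 49.42
position: [0.6415, -0.1449, 0.306]
tool_rot: [0.625, 0.781, 0.002, 0.006]
ft_force: [0.1, 0.0, -1.3]
grip_width: 0.0199
```

```bash
python3 -c "
from h import *
st();p=rig2w(0.043,0,.30);go(*p,86.55)"
```

```text
t 49.42 pos [ 0.6415 -0.1449  0.306 ] yaw 102.68 q [-22.  28.  72.   0.  79. -35.] F [ 0.1  0.  -1.3] w 0.0199
shift [292.2  37.4   4.4] rot [ 0.71  0.3  16.13]
```

Request:
carry_out --pt "55 7 0 0 0 5 -1" --pt "110 14 0 0 0 10 -1" --pt "165 21 0 0 0 16 -1" --pt "220 28 0 0.7 0.3 16 -1" --pt "275 35 4 0.7 0.3 16 -1" --pt "292 37 4 0.7 0.3 16 -1" --pt "292 37 4 0.7 0.3 16 -1"

```text
time: 50.3
position: [0.6127, 0.1489, 0.2988]
tool_rot: [0.726, 0.687, -0.001, -0.001]
ft_force: [0.3, -0.6, -1.5]
grip_width: 0.0195
```

```bash
python3 -c "
from h import *
st();p=rig2w(0.043,0,.2165);go(*p,86.55)"
```

```text
t 50.3 pos [0.6127 0.1489 0.2988] yaw 86.81 q [ 4. 27. 76. -0. 78.  7.] F [ 0.3 -0.6 -1.5] w 0.0195
shift [-0.3  1.5 82.3] rot [-0.14  0.06  0.26]
```

Request:
carry_out --pt "0 1.5 40 0 0 0.2 -1" --pt "0 1.5 65 0 0 0.2 -1" --pt "0 1.5 75 0 0 0.2 -1" --pt "0 1.5 79 0 0 0.2 -1" --pt "0 1.5 83 0 0 0.2 -1" --pt "0 1.5 83 0 0 0.2 -1"

```text
time: 51.05
position: [0.6144, 0.1486, 0.2164]
tool_rot: [0.728, 0.686, -0.001, -0.0]
ft_force: [-0.1, -0.2, -1.3]
grip_width: 0.0197
```

```bash
python3 -c "
from h import *
st();p=rig2w(.043,0,.2145);go(*p,86.55)
s=snap('side','s17.png')
im=cv2.imread('pics/s17.png')[130:230,160:290];cv2.imwrite('pics/s17c.png',cv2.resize(im,None,fx=6,fy=6,interpolation=2))"
```

```text
t 51.05 pos [0.6144 0.1486 0.2164] yaw 86.6 q [ 4. 31. 81. -0. 68.  7.] F [-0.1 -0.2 -1.3] w 0.0197
shift [-0.2 -0.4  1.9] rot [-0.07  0.05  0.05]
```

View pics/s17c.png

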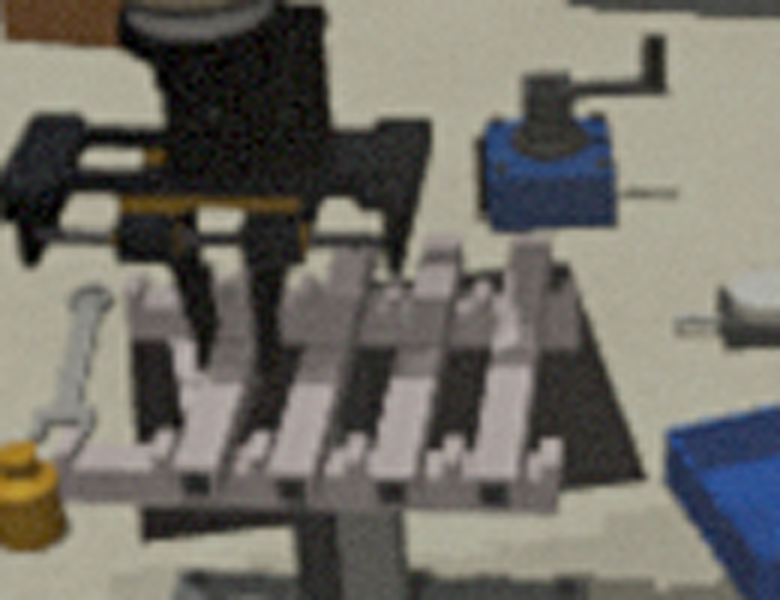

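Good. Release and fetch the fifth.

Request:
carry_out --pt "0 0 2 0 0 0 -1" --pt "0 0 2 0 0 0 -1" --pt "0 0 2 0 0 0 -0.3" --pt "0 0 2 0 0 0 -0.3" --pt "0 0 2 0 0 0 -0.3" --pt "0 0 -30 0 0 0 -0.3" --pt "0 0 -80 0 0 0 -0.3" --pt "0 0 -80 0 0 0 -0.08"

```text
time: 52.1
position: [0.6174, 0.1491, 0.3017]
tool_rot: [0.728, 0.686, 0.003, 0.003]
ft_force: [0.3, 0.6, -0.1]
grip_width: 0.0348
```

```bash
python3 -c "
from h import *
st();go(.6940,-.1317,.07,103.5)"
```

```text
t 52.1 pos [0.6174 0.1491 0.3017] yaw 86.62 q [ 4. 27. 75. -0. 77.  7.] F [ 0.3  0.6 -0.1] w 0.0348
shift [-275.9   90.8  232.5] rot [  0.55   0.05 -16.88]
```

Request:
carry_out --pt "-50 16 0 0 0 -4 -0.08" --pt "-110 36 0 0 0 -8 -0.08" --pt "-170 56 0 0 0 -12 -0.08" --pt "-230 76 30 0 0 -16.8 -0.08" --pt "-270 89 60 0 0 -16.8 -0.08" --pt "-276 91 120 0.5 0 -16.8 -0.08" --pt "-276 91 180 0.5 0 -16.8 -0.08" --pt "-276 91 228 0.5 0 -16.8 -0.08"

```text
time: 53.1
position: [0.6924, -0.1318, 0.0706]
tool_rot: [0.62, 0.785, -0.001, -0.001]
ft_force: [0.2, 0.7, 0.3]
grip_width: 0.0399
```

```bash
python3 -c "
from h import *
st();go(.6940,-.1317,.008,103.5)"
```

```text
t 53.1 pos [ 0.6924 -0.1318  0.0706] yaw 103.37 q [-20.  46.  76.  -0.  58. -33.] F [0.2 0.7 0.3] w 0.0399
shift [-0.4  1.8 62.6] rot [-0.15 -0.07 -0.13]
```

Request:
carry_out --pt "-0.5 2 25 0 0 0 -0.08" --pt "-0.5 2 50 0 0 0 -0.08" --pt "-0.5 2 62 -0.2 0 0 -0.08" --pt "-0.5 2 62 -0.2 0 0 -0.08" --pt "-0.5 2 62 -0.2 0 0 -1" --pt "-0.5 2 62 -0.2 0 0 -1" --pt "-0.5 2 62 -0.2 0 0 -1" --pt "-0.5 2 62 -0.2 0 0 -1"

```text
time: 54.1
position: [0.6947, -0.132, 0.0098]
tool_rot: [0.62, 0.785, 0.001, 0.0]
ft_force: [-0.9, 0.3, 5.1]
grip_width: 0.0197
```

Request:
carry_out --pt "0 0 0 0 0 0 -1" --pt "0 0 0 0 0 0 -1" --pt "0 0 -50 0 0 0 -1" --pt "0 0 -110 0 0 0 -1" --pt "0 0 -170 0 0 0 -1" --pt "0 0 -230 0 0 0 -1" --pt "0 0 -290 0 0 0 -1" --pt "0 0 -290 0 0 0 -1"

```text
time: 55.1
position: [0.6973, -0.1331, 0.3068]
tool_rot: [0.62, 0.785, 0.003, 0.007]
ft_force: [0.8, -0.1, -1.4]
grip_width: 0.02
```

```bash
python3 -c "
from h import *
st();p=rig2w(0.087,0,.30);go(*p,86.55)"
```

```text
t 55.1 pos [ 0.6973 -0.1331  0.3068] yaw 103.39 q [-20.  33.  63.   0.  83. -33.] F [ 0.8 -0.1 -1.4] w 0.02
shift [280.5  26.1   5.2] rot [ 0.82  0.28 16.84]
```

Request:
carry_out --pt "55 5 0 0 0 5 -1" --pt "110 10 0 0 0 10 -1" --pt "165 15 0 0 0 16 -1" --pt "220 20 0 0.8 0.3 16.8 -1" --pt "275 25 5 0.8 0.3 16.8 -1" --pt "281 26 5 0.8 0.3 16.8 -1" --pt "281 26 5 0.8 0.3 16.8 -1"

```text
time: 55.98
position: [0.6569, 0.1464, 0.2985]
tool_rot: [0.727, 0.686, -0.001, -0.001]
ft_force: [0.1, -0.9, -1.6]
grip_width: 0.0198
```

```bash
python3 -c "
from h import *
st();p=rig2w(0.087,0,.2165);go(*p,86.55)"
```

```text
t 55.98 pos [0.6569 0.1464 0.2985] yaw 86.66 q [ 3. 30. 69. -0. 81.  6.] F [ 0.1 -0.9 -1.6] w 0.0198
shift [-0.6  1.2 81.9] rot [-0.14  0.04  0.11]
```

Request:
carry_out --pt "-0.5 1 40 0 0 0.1 -1" --pt "-0.5 1 65 0 0 0.1 -1" --pt "-0.5 1 75 0 0 0.1 -1" --pt "-0.5 1 79 0 0 0.1 -1" --pt "-0.5 1 82 0 0 0.1 -1" --pt "-0.5 1 82 0 0 0.1 -1"

```text
time: 56.72
position: [0.6582, 0.1457, 0.2173]
tool_rot: [0.728, 0.686, -0.001, -0.0]
ft_force: [-0.3, 0.1, -1.3]
grip_width: 0.0194
```

```bash
python3 -c "
from h import *
st();p=rig2w(.087,0,.2148);go(*p,86.55)
s=snap('side','s18.png')
im=cv2.imread('pics/s18.png')[130:230,160:290];cv2.imwrite('pics/s18c.png',cv2.resize(im,None,fx=6,fy=6,interpolation=2))"
```

```text
t 56.73 pos [0.6582 0.1457 0.2173] yaw 86.55 q [ 3. 34. 75. -0. 71.  6.] F [-0.3  0.1 -1.3] w 0.0194
shift [ 0.  -0.3  2.5] rot [-0.05  0.03  0.  ]
```

View pics/s18c.png

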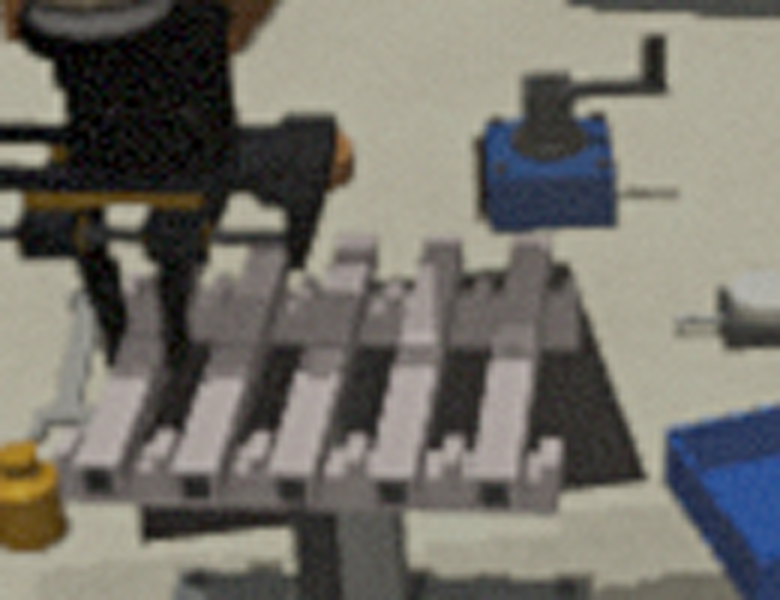

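Bar five sits over its notch. Release, rise, and swing clear for a check.

Request:
carry_out --pt "0 0 2.5 0 0 0 -1" --pt "0 0 2.5 0 0 0 -1" --pt "0 0 2.5 0 0 0 -0.3" --pt "0 0 2.5 0 0 0 -0.3" --pt "0 0 2.5 0 0 0 -0.3" --pt "0 0 -30 0 0 0 -0.3" --pt "0 0 -90 0 0 0 -0.3" --pt "0 0 -100 0 0 0 -0.3"

```text
time: 57.78
position: [0.6609, 0.1461, 0.3233]
tool_rot: [0.728, 0.686, 0.004, 0.003]
ft_force: [0.3, 0.3, -0.7]
grip_width: 0.0302
```

Request:
carry_out --pt "-50 20 0 0 0 0 -0.3" --pt "-100 50 0 0 0 0 -0.3" --pt "-160 80 0 0 0 0 -0.3" --pt "-220 110 0 0 0 0 -0.3" --pt "-280 130 0 0 0 0 -0.3" --pt "-340 150 0 0 0 0 -0.3" --pt "-400 180 0 0 0 0 -0.3" --pt "-460 200 0 0 0 0 -0.3"

```text
time: 58.78
position: [0.8289, -0.3114, 0.3238]
tool_rot: [0.728, 0.686, 0.004, 0.003]
ft_force: [1.1, -0.4, 0.4]
grip_width: 0.0302
```

```bash
python3 -c "
from h import *
st()
s=snap('side','s19.png');c=snap('top','t19.png')
im=cv2.imread('pics/s19.png')[130:230,160:290];cv2.imwrite('pics/s19c.png',cv2.resize(im,None,fx=6,fy=6,interpolation=2))
im=cv2.imread('pics/t19.png')[110:235,165:420];cv2.imwrite('pics/t19c.png',cv2.resize(im,None,fx=3.1,fy=3.1,interpolation=2))"
```

```text
t 58.77 pos [ 0.8289 -0.3114  0.3238] yaw 86.59 q [-28.  53.  21.   0. 106. -24.] F [ 1.1 -0.4  0.4] w 0.0302
```

View pics/s19c.png

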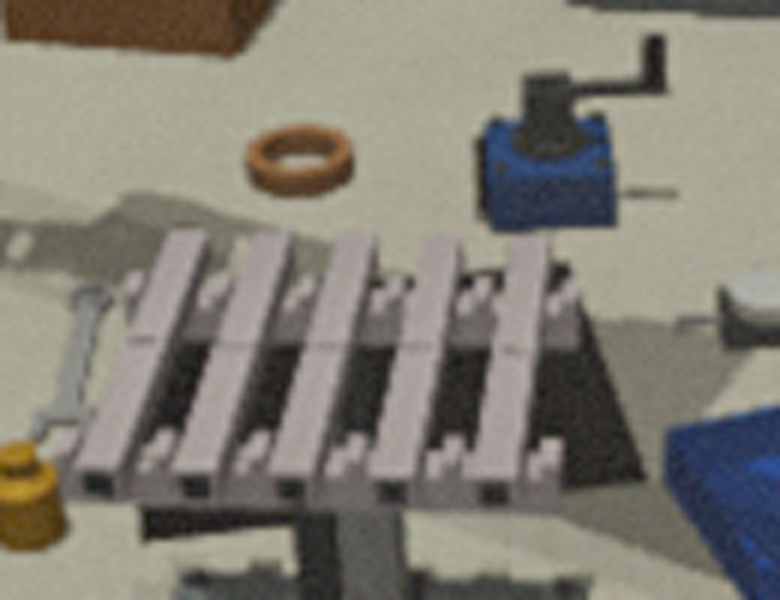

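View pics/t19c.png

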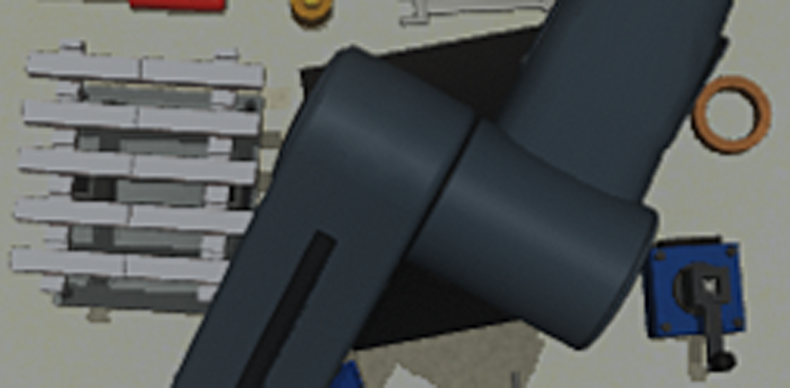

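```bash
python3 -c "
from h import *
s=robot.camera('side')
# bar mid marks (top face z=.230) seen in side crop
for u,v in((144,341),(229,345),(316,346),(403,347),(516,350)):
    w=onz(s,(u+.5)/6-.5+160,(v+.5)/6-.5+130,.2295); d=w[:2]-RC; print('rig xy',round(d[0]*np.cos(RY)+d[1]*np.sin(RY),4),round(-d[0]*np.sin(RY)+d[1]*np.cos(RY),4))
st(); print(robot.hand_in())"
```

```text
rig xy 0.0885 0.0039
rig xy 0.0473 0.0058
rig xy 0.0059 0.0052
rig xy -0.0353 0.0045
rig xy -0.0886 0.0051
t 58.92 pos [ 0.8275 -0.3151  0.319 ] yaw 86.23 q [-28.  53.  21.   0. 106. -24.] F [ 0.2  0.3 -0.9] w 0.0305
the job is handed in; nothing more can be done
None
```

The sag test is set up and handed in at about 59 s: both posts are locked, all five bars are in their notches, and the crank is home on the spindle. No verdict came back.

- **Posts:** I pulled both up until they resisted. Each then had about 3–4 mm of play, which is near the stated 3 mm, and resisted both up and down. In the side view both bearers stood at about 50 mm lift. I could not see the buttons, because their faces are hidden from the cameras, so their popping is judged by feel.
- **Crank:** It had been knocked a few centimetres aside, so I measured it again before gripping it. It is pushed home: it stopped on the spindle foot with the hub underside at about 55 mm and took 15 N of pressing. It looked upright afterwards.
- **Bars:** The side view shows each one in its notch on both bearers. Their middle marks read 4–6 mm off centre, against the 22 mm allowed.
- **Disagreement:** Two bars' marks read 6 and 9 mm off their notch centres along the rig. The earlier close-ups and the gripper positions had put them within about 3 mm. I judge that to be error in reading the marks, since the picture shows both bars down between their dividers.
- **Other things on the bench:** I touched none of them. The arm and gripper were clear of everything at hand-in.

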